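Make up the tasting row on the display rail

ROBOT

A 6-joint arm with a two-finger parallel gripper is mounted at the origin on a cart in front of the work surface, level with it; the furniture and walls round the work are solid. World frame = base frame: x ahead of the robot, y to its left, z up, the work surface at z = 0. Lengths are in m, angles in rad, forces in N, time in s.
With the tool pointing down it reaches from about 0.25 to 0.725 m from the base axis. Payload 4 kg.
Tool frame: the origin (TCP) lies at the very end of the fingers, on their centre line; the grasp point (between the pads) lies 19 mm behind it; z points along the fingers, y is the direction in which the jaws open and shut (so a half turn about z gives the same grasp; the last joint's range is limited). The gripper opens to 85 mm and grips with 20 to 120 N. Pads are 22 mm wide; open, the fingers measure 114 mm over their backs; the gripper's body (76 mm by 85 mm) begins 54 mm behind the grasp point. The pads swing forward as they close: fully open they stand 13 mm farther back than shut.
Start: joints at [-1.326, 0.241, 0.005, 1.335, 0, 1.571], TCP at [0.121, -0.485, 0.231] pointing down, gripper open.
Joint ranges: [-2.72, 2.72], [-1.05, 1.87], [-1.09, 1.28], [-1.99, 2.15], [-1.42, 1.44], [-3.14, 3.14]. Speed limits (rad/s): [2.79, 2.79, 3.14, 3.14, 3.14, 3.14].

INTERFACE

Orientations are given as a unit quaternion [x, y, z, w].
In Python, from workcell import bot, camera gives the robot as it stands. The module is installed in compiled form; this text tells all that it offers.
- The arm moves only by the tool send_rows, never from a script. Its argument "deltas" is a list of rows, each an object with "grip": the opening, from 0 (shut) to 1 (fully open); "translation": the shift along the tool's x, y, z in m, a list of three; "twist": the turn, a rotation vector about the tool's x, y, z in degrees, a list of three. A call has 1 to 5 rows; each row is the pose to reach, as a shift and turn from the pose measured when the call began, along the tool's axes at that moment; what a row does not reach only later rows make up. A row lasts 1/8 s, in which the tool goes at most 62.5 mm and 10.7 degrees, less where a joint would pass 70% of its speed; a pose out of reach is approached as far as the arm can. A call with a gripper value outside its range is refused whole. The fingers move at their own pace and stop on an object; the grip force is fixed at half the most. Time passes only in rows, so rows that repeat a pose let the fingers close. It gives the time, the measured TCP pose, the force and the opening at its end, in the units of the state.
- bot.get_obs(): the state, without advancing time (a new reading comes with each control period).
- camera(name): name is "side" or "top"; returns a dict with "color" (384x512x3 uint8, blue, green, red), "intrinsics" (3x3 intrinsics, pixels), "k1" (the pictures are not rectified: a ray, as slopes to the right and down, at radius r is drawn at 1 + k1 r^2 times it, then the intrinsics apply), "xyz" and "rotation" of the camera in the world. Camera axes: x right, y down, z forward; pixel columns grow to the right and rows downward; lengths in m; the calibration is good to about 2 mm. A picture is of the moment at which its call begins. There is no depth.
- bot.job_done(): hands the job in, once; it reports no verdict.
The state is a dict: "clock": time; "joint_pos": joint angles; "joint_vel": joint speeds; "tau": joint torques, N m; "eef_pos": TCP position; "tool_rot": TCP orientation; "ft_force": force on the tool from outside, world axes, zero at the start; "ft_torque": the same for the moment, N m; "grip_width": finger opening in m.
Only numpy, scipy, OpenCV 4.12 (cv2) and the standard library are available. Lean on these libraries where they do the work, as an engineer would, in place of code of your own. Each camera call takes 0.05 s, during which the arm holds its last target.

TASK

One slice of cake already lies on the narrow raised rail: take slices from the serving board until there are exactly four lying flat in a row on the rail, and leave the one left over on the board. Then stand the price card upright on the rail in the same row, its long side along the rail. Leave the tin, the rattan ball and the wrapped bar where they are.

Things in the scene. Friction and masses are not known exactly. Their poses are not given: they have to be found in the camera images.
- rail: Narrow raised display rail of wood, fixed to the counter: a level top bar 40 mm wide (own x) and 280 mm long (own y), 12 mm thick, its top 35 mm above the counter, on two low feet 62 mm long across the bar. Origin: at counter height under the centre of the bar. One slice already lies on it, anywhere along its length; four slices and the card fit in one row beside it with gaps of some 6 mm (the slices' ends across the bar).
- board: Flat serving board of pale wood, fixed, 84 mm (own x) by 220 mm (own y), its top 11 mm above the counter. Origin: at counter height under its centre. Four slices lie on it. Rail and board lie side by side, either one on the left, both running roughly across the front of the robot. The counter ends at the right in a side panel 170 mm high (y = -440 mm).
- slice_a: Wedge of ring cake, 33 x 31 x 19 mm high, rigid, 22 g, lying flat; all five alike. Origin: centre of its underside. Blunt narrow end (11 mm wide) at own +y, broad curved end (32 mm) at -y, 30 mm apart, equally far from the origin: grip it across these two ends. It starts on the rail, its ends across the bar.
- slice_b: Wedge of ring cake, 33 x 31 x 19 mm high, rigid, 22 g, lying flat; all five alike. Origin: centre of its underside. Blunt narrow end (11 mm wide) at own +y, broad curved end (32 mm) at -y, 30 mm apart, equally far from the origin: grip it across these two ends. It starts on the board, narrow end roughly to or from the robot.
- slice_c: Wedge of ring cake, 33 x 31 x 19 mm high, rigid, 22 g, lying flat; all five alike. Origin: centre of its underside. Blunt narrow end (11 mm wide) at own +y, broad curved end (32 mm) at -y, 30 mm apart, equally far from the origin: grip it across these two ends. It starts on the board, narrow end roughly to or from the robot.
- slice_d: Wedge of ring cake, 33 x 31 x 19 mm high, rigid, 22 g, lying flat; all five alike. Origin: centre of its underside. Blunt narrow end (11 mm wide) at own +y, broad curved end (32 mm) at -y, 30 mm apart, equally far from the origin: grip it across these two ends. It starts on the board, narrow end roughly to or from the robot.
- slice_e: Wedge of ring cake, 33 x 31 x 19 mm high, rigid, 22 g, lying flat; all five alike. Origin: centre of its underside. Blunt narrow end (11 mm wide) at own +y, broad curved end (32 mm) at -y, 30 mm apart, equally far from the origin: grip it across these two ends. It starts on the board, narrow end roughly to or from the robot.
- card: Small price card in a clear holder, 28 g, 52 mm high, standing on the counter near its front edge on the right. Foot: 26 mm deep (own x, -13 to +13), 68 mm wide (own y), 2 mm thick. On it stands a plate 2 mm thick, as wide, leaning by 0.21 rad: its foot at x = -9 mm, its top edge (z = 52 mm) at x = +2 mm. Pinch it from above across its thickness, best with the fingers leaning alike. Origin: centre of the underside of the foot.
- tin: Bystander, loose, to be left where it is: round tin, 58 mm across, 72 mm high, behind the work; origin centre of its underside.
- ball: Bystander, loose, to be left where it is: woven rattan ball with a flat foot, 58 mm across, 53 mm high, behind the work; origin centre of its underside.
- bar: Bystander, loose, to be left where it is: film-wrapped cake bar, 57 x 101 x 25 mm high, lying behind the work; origin centre of its underside. Mind the upper shelf above it: its front edge, 220 to 250 mm above the counter, lies 600 mm ahead of the robot's base, from y = +60 mm to the right.

How it is judged:
On the way, in this order (a step that is already met when the one before it is completed fails the run):
1. exactly four slices lie flat on the rail and the fifth lies on the board (((x of slice_a in the frame of rail between -0.016 and 0.016 m and y of slice_a in the frame of rail between -0.138 and 0.138 m and z of slice_a in the frame of rail between 0.031 and 0.04 m and angle between slice_a's own z axis and vertical below 0.12 rad) or (x of slice_a in the frame of board between -0.042 and 0.042 m and y of slice_a in the frame of board between -0.11 and 0.11 m and z of slice_a in the frame of board between 0.007 and 0.016 m and angle between slice_a's own z axis and vertical below 0.12 rad)) and ((x of slice_b in the frame of rail between -0.016 and 0.016 m and y of slice_b in the frame of rail between -0.138 and 0.138 m and z of slice_b in the frame of rail between 0.031 and 0.04 m and angle between slice_b's own z axis and vertical below 0.12 rad) or (x of slice_b in the frame of board between -0.042 and 0.042 m and y of slice_b in the frame of board between -0.11 and 0.11 m and z of slice_b in the frame of board between 0.007 and 0.016 m and angle between slice_b's own z axis and vertical below 0.12 rad)) and ((x of slice_c in the frame of rail between -0.016 and 0.016 m and y of slice_c in the frame of rail between -0.138 and 0.138 m and z of slice_c in the frame of rail between 0.031 and 0.04 m and angle between slice_c's own z axis and vertical below 0.12 rad) or (x of slice_c in the frame of board between -0.042 and 0.042 m and y of slice_c in the frame of board between -0.11 and 0.11 m and z of slice_c in the frame of board between 0.007 and 0.016 m and angle between slice_c's own z axis and vertical below 0.12 rad)) and ((x of slice_d in the frame of rail between -0.016 and 0.016 m and y of slice_d in the frame of rail between -0.138 and 0.138 m and z of slice_d in the frame of rail between 0.031 and 0.04 m and angle between slice_d's own z axis and vertical below 0.12 rad) or (x of slice_d in the frame of board between -0.042 and 0.042 m and y of slice_d in the frame of board between -0.11 and 0.11 m and z of slice_d in the frame of board between 0.007 and 0.016 m and angle between slice_d's own z axis and vertical below 0.12 rad)) and ((x of slice_e in the frame of rail between -0.016 and 0.016 m and y of slice_e in the frame of rail between -0.138 and 0.138 m and z of slice_e in the frame of rail between 0.031 and 0.04 m and angle between slice_e's own z axis and vertical below 0.12 rad) or (x of slice_e in the frame of board between -0.042 and 0.042 m and y of slice_e in the frame of board between -0.11 and 0.11 m and z of slice_e in the frame of board between 0.007 and 0.016 m and angle between slice_e's own z axis and vertical below 0.12 rad)) and height (world z) of any of slice_a, slice_b, slice_c, slice_d, slice_e below 0.024 m and not (height (world z) of each of slice_b, slice_a below 0.024 m) and not (height (world z) of each of slice_c, slice_a below 0.024 m) and not (height (world z) of each of slice_c, slice_b below 0.024 m) and not (height (world z) of each of slice_d, slice_a below 0.024 m) and not (height (world z) of each of slice_d, slice_b below 0.024 m) and not (height (world z) of each of slice_d, slice_c below 0.024 m) and not (height (world z) of each of slice_e, slice_a below 0.024 m) and not (height (world z) of each of slice_e, slice_b below 0.024 m) and not (height (world z) of each of slice_e, slice_c below 0.024 m) and not (height (world z) of each of slice_e, slice_d below 0.024 m)), for 0.2 s.
2. the price card stands on the rail (x of card in the frame of rail between -0.014 and 0.014 m and y of card in the frame of rail between -0.125 and 0.125 m and z of card in the frame of rail between 0.031 and 0.04 m and angle between card's own z axis and vertical below 0.12 rad and angle between the y axis of card and the y axis of rail, either way round below 0.3 rad), for 0.2 s.
At the end, for the whole second after the job is handed in: Four slices lie flat on the rail (within 16 mm of its centre line, on its length, tilt under 0.12 rad), the fifth flat on the board; the card stands on the rail (within 14 mm of the line, 125 mm of the middle, long side within 0.3 rad of the rail); all at rest (all of step 1 and all of step 2 and linear speed of each of slice_a, slice_b, slice_c, slice_d, slice_e, card below 0.03 m/s); the robot touches nothing.
It fails at once if the tin is pushed more than 20 mm from its place (distance of tin from where it was at the start of the episode above 0.02 m).
It fails at once if the rattan ball is pushed more than 20 mm from its place (distance of ball from where it was at the start of the episode above 0.02 m).
It fails at once if the wrapped bar is pushed more than 20 mm from its place (distance of bar from where it was at the start of the episode above 0.02 m).
It also fails if it takes over 72 s, if anything falls off the work surface, if the arm or the gripper's body presses on something with over 40 N, if the wrist force passes 120 N, or if a joint passes its speed limit or range.

## Working session

There is one attempt and no reset: what is moved stays moved. The work goes in short steps, Python scripts to look and compute and a tool call to move; the robot and the scene stay as the last step left them, time stands still between calls to the robot, and variables do not carry over. Pictures are saved under pics/ and viewed, and the job is handed in when it is done.

Besides the shell and the picture viewer there is one more tool, called as name(argument=value, ...) on one line, values as JSON. send_rows: Moves the arm, as the interface text tells. Its arguments: {"type":"object","properties":{"deltas":{"type":"array","items":{"type":"object","properties":{"grip":{"type":"number"},"translation":{"type":"array","items":{"type":"number"}},"twist":{"type":"array","items":{"type":"number"}}}}}},"required":["deltas"]}

```bash
mkdir -p pics
python3 - <<'E'
from workcell import bot,camera
import cv2
print(bot.get_obs())
for n in("top","side"):
    c=camera(n); cv2.imwrite(f"pics/{n}0.png",c["color"]); print(n,c["intrinsics"],c["k1"],c["xyz"],c["rotation"])
E
```

```text
{'clock': 0.0, 'joint_pos': array([-1.32602706e+00,  2.41401750e-01,  3.71419434e-03,  1.33519558e+00,
       -5.20754488e-06,  1.57082874e+00]), 'joint_vel': array([0.00142207, 0.00187742, 0.00102605, 0.00027581, 0.00042425,
       0.00036297]), 'tau': array([ 5.41288409e-04, -3.72318721e+01,  2.52408600e+01,  1.70498318e-02,
        7.99119857e-05,  1.02867841e-05]), 'eef_pos': array([ 0.12101071, -0.48448051,  0.23041474]), 'tool_rot': array([ 9.92521781e-01,  1.22063200e-01, -1.29979044e-04, -1.03527883e-03]), 'ft_force': array([ 0.27061647, -1.11560469, -0.54424695]), 'ft_torque': array([ 0.03142657, -0.024106  , -0.04408209]), 'grip_width': 0.08506064658454825}
top [[481.9610475    0.         253.11116432]
 [  0.         481.9610475  193.17174041]
 [  0.           0.           1.        ]] 0.04840131658034672 [ 0.18273048 -0.07018639  1.02014043] [-0.67925809  0.71885239 -0.10750491  0.10150066]
side [[481.80667164   0.         255.68288423]
 [  0.         481.80667164 183.22673651]
 [  0.           0.           1.        ]] -0.12338682162196829 [0.53507002 0.90841209 0.46993023] [ 0.01991902  0.83059232 -0.55613315 -0.02086968]
```

View pics/top0.png

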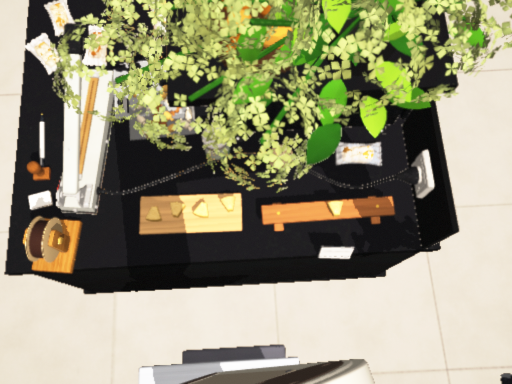

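View pics/side0.png

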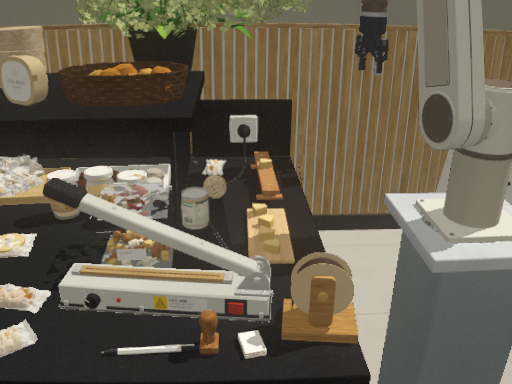

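The top view shows the board at about (190,213) with 4 slices at (153,213), (178,208), (200,209) and (228,203). The rail is at about (328,210) with a slice at (335,207), and the card is at (336,252). Next I'll zoom in.

```bash
cat > h.py <<'E'
import numpy as np,cv2
from scipy.spatial.transform import Rotation as R
from workcell import bot,camera
def cam(n):
    c=camera(n); c["R"]=R.from_quat(c["rotation"]).as_matrix() if np.size(c["rotation"])==4 else np.array(c["rotation"]); c["D"]=np.array([c["k1"],0,0,0.]); return c
def proj(c,P):
    P=np.atleast_2d(np.asarray(P,float)); q=(P-c["xyz"])@c["R"]
    return cv2.projectPoints(q,np.zeros(3),np.zeros(3),c["intrinsics"],c["D"])[0][:,0]
def unproj(c,uv,z):
    uv=np.atleast_2d(np.asarray(uv,float))
    n=cv2.undistortPoints(uv[:,None],c["intrinsics"],c["D"])[:,0]
    d=np.c_[n,np.ones(len(n))]@c["R"].T
    return c["xyz"]+d*((z-c["xyz"][2])/d[:,2])[:,None]
def crop(c,x0,y0,x1,y1,s,f):
    im=cv2.resize(c["color"][y0:y1,x0:x1],None,fx=s,fy=s,interpolation=cv2.INTER_CUBIC); cv2.imwrite(f,im)
E
python3 - <<'E'
from h import *
c=cam("top"); crop(c,130,185,250,245,6,"pics/b.png"); crop(c,255,185,405,265,5,"pics/r.png")
s=cam("side"); crop(s,230,140,300,270,4.5,"pics/s.png")
print(unproj(c,[[190,213],[328,210],[336,252]],0.02).round(3), proj(c,[[.3,0,0],[.3,.1,0],[.4,0,0]]))
E
```

```text
[[ 0.451  0.05   0.02 ]
 [ 0.441 -0.246  0.02 ]
 [ 0.35  -0.253  0.02 ]] [[216.32266868 284.22811667]
 [168.26794773 287.09663735]
 [214.77285143 237.18192001]]
```

View pics/b.png

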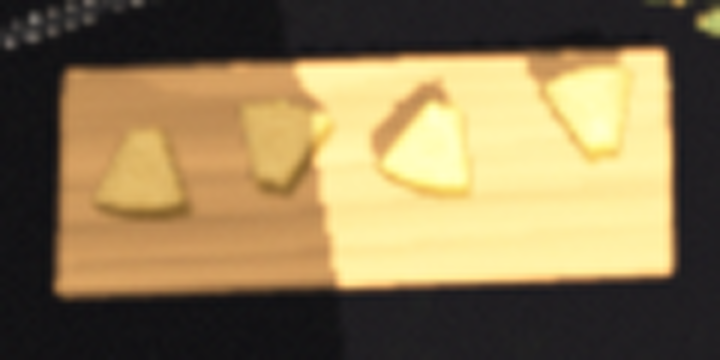

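View pics/r.png

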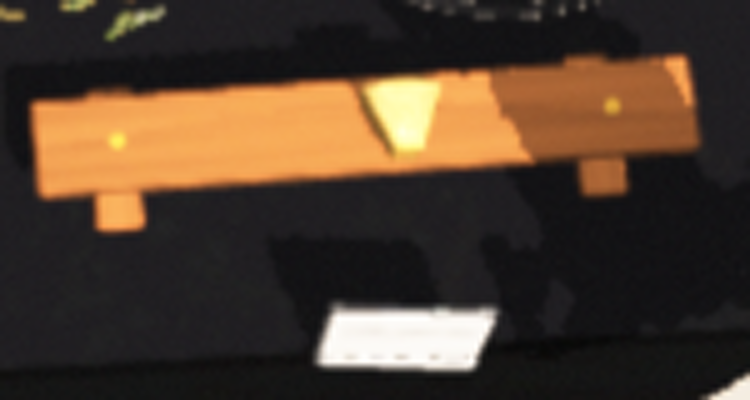

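View pics/s.png

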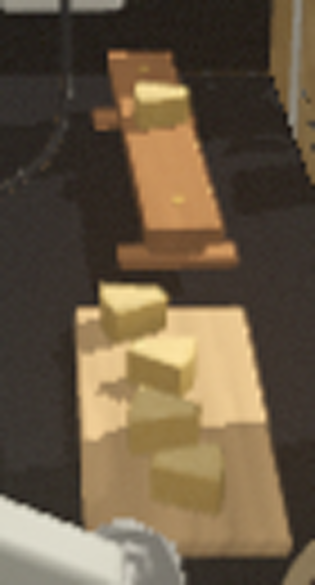

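```bash
cat > fit.py <<'E'
from h import *
from scipy.optimize import least_squares
def full(p,x0,y0,s): return (np.array(p,float)+.5)/s-.5+[x0,y0]
def T(p,L):
    x,y,a=p; ca,sa=np.cos(a),np.sin(a); L=np.array(L,float)
    return np.c_[x+ca*L[:,0]-sa*L[:,1], y+sa*L[:,0]+ca*L[:,1], L[:,2]]
def fit(c,L,uv,p0):
    r=least_squares(lambda p:(proj(c,T(p,L))-uv).ravel(),p0); return r.x, np.abs(r.fun).max()
def sl(z): return np.array([[5.5,15,z],[-5.5,15,z],[-16,-11.5,z],[16,-11.5,z]])/1000
def slp(z):
    a=np.linspace(-16,16,9); arc=np.c_[a,-15+3.5*(a/16)**2,0*a+z]
    return np.r_[[[5.5,15,z],[-5.5,15,z]],arc]/1000
E
cat > a.py <<'E'
from fit import *
c=cam("top"); fb=lambda p:full(p,130,185,6); fr=lambda p:full(p,255,185,5)
# far-left, far-right, near-right, near-left; y left
def rect(a,b,z): return np.array([[a,b,z],[a,-b,z],[-a,-b,z],[-a,b,z]])
B,e=fit(c,rect(.042,.11,.011),fb([(63,67),(669,48),(675,273),(55,296)]),[.45,.05,0]);print("board",B.round(4),e)
Rl,e=fit(c,rect(.020,.14,.035),fr([(31,103),(686,57),(699,148),(40,197)]),[.44,-.25,0]);print("rail",Rl.round(4),e)
S={}
# px order: (+x,+y),( -x,+y),(-x,-y),(+x,-y) in own frame
def narrowup(nl,nr,bl,br): return [nr,nl,bl,br]
d={1:([(160,128),(132,128),(97,200),(186,205)],0,.030,fb),
   2:([(260,183),(287,188),(330,118),(243,103)],np.pi,.030,fb),
   3:([(456,104),(434,98),(380,162),(468,190)],0,.030,fb),
   4:([(594,155),(618,152),(630,68),(547,88)],np.pi,.030,fb),
   0:([(398,150),(427,148),(440,84),(364,87)],np.pi,.054,fr)}
ov=c["color"].copy(); big=cv2.resize(ov,None,fx=5,fy=5,interpolation=cv2.INTER_CUBIC)
def draw(P,col,cl=True):
    uv=(proj(c,P)+.5)*5-.5; cv2.polylines(big,[uv.round().astype(int)],cl,col,1)
draw(T(B,rect(.042,.11,.011)),(0,0,255)); draw(T(Rl,rect(.02,.14,.035)),(0,0,255))
for k,(px,a,z,f) in d.items():
    px=f(px); g=unproj(c,px,z).mean(0)
    # own +y points world +x when narrow away: yaw=-90
    p,e=fit(c,sl(z*1000),px,[g[0],g[1],-np.pi/2+a]); S[k]=p
    print(k,p[:2].round(4),"yaw deg",round(np.degrees(p[2]),1),"err",round(e,2))
    draw(T(p,slp(z*1000)),(255,0,0)); draw(T(p,slp(z*1000-19)),(0,160,0))
    rel=p[:2]-Rl[:2]; ca,sa=np.cos(Rl[2]),np.sin(Rl[2]); print("   in rail", (ca*rel[0]+sa*rel[1]).round(4),(-sa*rel[0]+ca*rel[1]).round(4))
cv2.imwrite("pics/ovb.png",big[185*5:245*5,130*5:250*5]); cv2.imwrite("pics/ovr.png",big[185*5:265*5,255*5:405*5])
E
python3 a.py
```

```text
board [ 0.4541  0.0494 -0.0218] 0.1899886951638905
rail [ 0.438  -0.242   0.0187] 0.5922220122619137
1 [0.4534 0.1256] yaw deg -94.5 err 0.41
   in rail 0.0222 0.3673
2 [0.4604 0.0772] yaw deg 78.4 err 0.49
   in rail 0.0283 0.3187
3 [0.4574 0.0235] yaw deg -108.7 err 0.84
   in rail 0.0243 0.2651
4 [ 0.4659 -0.0347] yaw deg 100.2 err 0.81
   in rail 0.0317 0.2067
0 [ 0.4376 -0.2569] yaw deg 91.5 err 0.51
   in rail -0.0007 -0.0149
```

View pics/ovb.png

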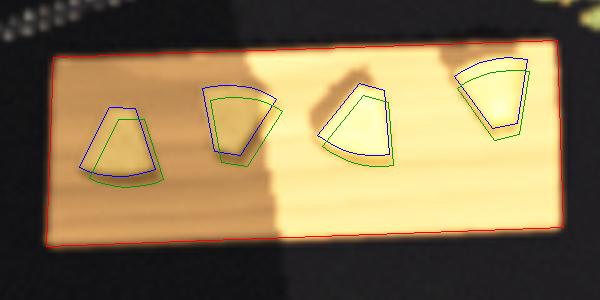

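View pics/ovr.png

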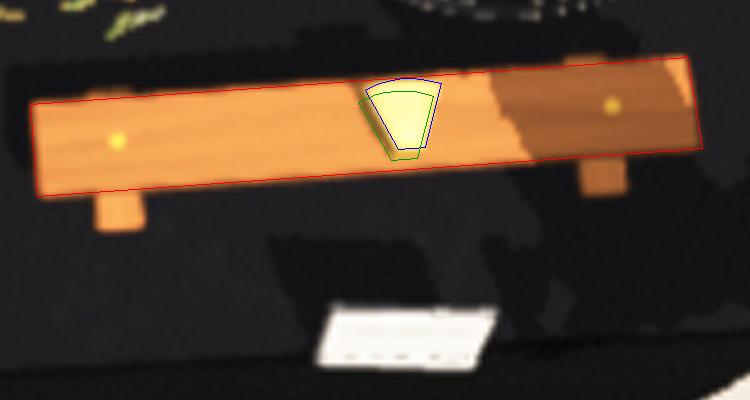

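```bash
cat >> a.py <<'E'
px=fr([(330,306),(497,309),(476,371),(315,366)])
CL=np.array([[2,34,52],[2,-34,52],[-9,-34,2],[-9,34,2]])/1000
C,e=fit(c,CL,px,[.35,-.25,0]); print("card",C.round(4),e)
foot=np.array([[13,34,0],[13,-34,0],[-13,-34,0],[-13,34,0]])/1000
draw(T(C,CL),(0,0,255)); draw(T(C,foot),(0,200,0)); cv2.imwrite("pics/ovr.png",big[185*5:265*5,255*5:405*5])
s=cam("side"); c=s; big=cv2.resize(c["color"],None,fx=5,fy=5,interpolation=cv2.INTER_CUBIC)
draw(T(B,rect(.042,.11,.011)),(0,0,255)); draw(T(Rl,rect(.02,.14,.035)),(0,0,255));draw(T(C,CL),(0,0,255)); draw(T(C,foot),(0,200,0))
for k in S:
    z=.054 if k==0 else .03
    draw(T(S[k],slp(z*1000)),(255,0,0)); draw(T(S[k],slp(z*1000-19)),(0,160,0))
cv2.imwrite("pics/ovs.png",big[140*5:260*5,220*5:340*5])
E
python3 a.py|tail -1
```

```text
card [ 0.3519 -0.2509 -0.0777] 1.5026728306328891
```

View pics/ovr.png

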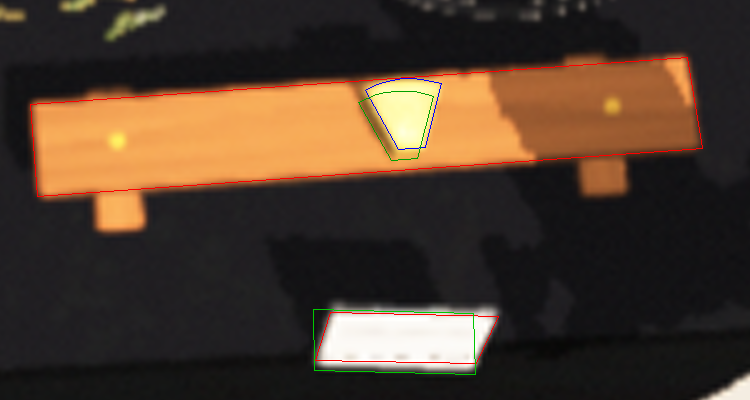

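View pics/ovs.png

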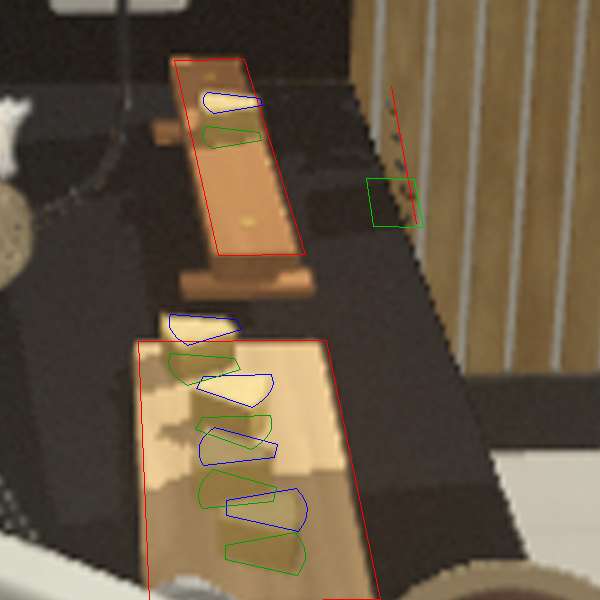

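```bash
cat > rel.py <<'E'
# usage: rel.py x y z psi [lean]   -> shift (m) & twist (deg) in tool frame from measured pose
import sys; from h import *
def target(psi,lean=0,):
    a=np.radians(psi); x=np.array([np.cos(a),np.sin(a),0]); z=np.array([0,0,-1.]); y=np.cross(z,x)
    M=np.c_[x,y,z]
    return M@R.from_rotvec([lean,0,0]).as_matrix()
if __name__=="__main__":
    o=bot.get_obs(); q=R.from_quat(o["tool_rot"]).as_matrix(); p=o["eef_pos"]
    print("t",o["clock"].round(2) if hasattr(o["clock"],"round") else o["clock"],"pos",p.round(4),"j",o["joint_pos"].round(2),"F",o["ft_force"].round(1),"w",round(o["grip_width"],4))
    print("tool axes x,y,z",q.T.round(3).tolist())
    for arg in sys.argv[1:]:
        v=[float(t) for t in arg.split(",")]; M=target(v[3],v[4] if len(v)>4 else 0)
        print(arg,"shift",(q.T@(np.array(v[:3])-p)).round(4),"twist",np.degrees(R.from_matrix(q.T@M).as_rotvec()).round(1))
E
python3 rel.py .467,-.035,.12,100.2
```

```text
t 0.35 pos [ 0.1212 -0.485   0.2311] j [-1.33  0.24  0.    1.34  0.    1.57] F [ 1.2  0.1 -0.1] w 0.0856
tool axes x,y,z [[0.97, 0.242, 0.0], [0.242, -0.97, -0.0], [-0.0, 0.0, -1.0]]
.467,-.035,.12,100.2 shift [ 0.4446 -0.3527  0.1113] twist [ -0.   -0.  -86.2]
```

send_rows(deltas=[{"grip": 0.6,"translation": [0.445,-0.353,0],"twist": [0,0,-86]},{"grip": 0.6,"translation": [0.445,-0.353,0],"twist": [0,0,-86]},{"grip": 0.6,"translation": [0.445,-0.353,0.02],"twist": [0,0,-86]},{"grip": 0.6,"translation": [0.445,-0.353,0.05],"twist": [0,0,-86]},{"grip": 0.6,"translation": [0.445,-0.353,0.1],"twist": [0,0,-86]}])

```text
clock: 0.98
eef_pos: [0.3114, -0.2385, 0.2045]
tool_rot: [0.829, 0.56, 0.001, 0.001]
ft_force: [1.1, -0.7, 0.1]
grip_width: 0.0515
```

```bash
python3 rel.py .467,-.035,.08,100.2
```

```text
t 0.975 pos [ 0.3114 -0.2385  0.2045] j [-0.65  0.04 -0.3   1.22  0.    1.3 ] F [ 1.1 -0.7  0.1] w 0.0515
tool axes x,y,z [[0.373, 0.928, -0.001], [0.928, -0.373, 0.003], [0.003, -0.002, -1.0]]
.467,-.035,.08,100.2 shift [0.2469 0.068  0.1246] twist [  0.2   0.1 -32.1]
```

send_rows(deltas=[{"grip": 0.6,"translation": [0.247,0.068,0.06],"twist": [0,0,-32]},{"grip": 0.6,"translation": [0.247,0.068,0.1],"twist": [0,0,-32]},{"grip": 0.6,"translation": [0.247,0.068,0.125],"twist": [0,0,-32]},{"grip": 0.6,"translation": [0.247,0.068,0.125],"twist": [0,0,-32]},{"grip": 0.6,"translation": [0.247,0.068,0.125],"twist": [0,0,-32]}])

```text
clock: 1.6
eef_pos: [0.4677, -0.0327, 0.0781]
tool_rot: [0.641, 0.767, 0.0, 0.001]
ft_force: [-0.1, -0.8, -0.5]
grip_width: 0.0514
```

```bash
python3 rel.py .467,-.035,.0135,100.2 .467,-.035,.08,100.2
```

```text
t 1.6 pos [ 0.4677 -0.0327  0.0781] j [-0.07  0.31 -0.33  0.93 -0.    1.32] F [-0.1 -0.8 -0.5] w 0.0514
tool axes x,y,z [[-0.177, 0.984, -0.002], [0.984, 0.177, 0.001], [0.002, -0.001, -1.0]]
.467,-.035,.0135,100.2 shift [-0.002  -0.0012  0.0646] twist [0.1 0.1 0. ]
.467,-.035,.08,100.2 shift [-0.0021 -0.0011 -0.0019] twist [0.1 0.1 0. ]
```

send_rows(deltas=[{"grip": 0.6,"translation": [-0.002,-0.001,0.035],"twist": [0,0,0]},{"grip": 0.6,"translation": [-0.002,-0.001,0.063],"twist": [0,0,0]},{"grip": 0.6,"translation": [-0.002,-0.001,0.064],"twist": [0,0,0]}])

```text
clock: 1.98
eef_pos: [0.465, -0.0346, 0.0123]
tool_rot: [0.641, 0.767, -0.002, -0.001]
ft_force: [-0.1, 0.3, 0.9]
grip_width: 0.051
```

```bash
python3 - <<'E'
from h import *
s=cam("side"); crop(s,220,140,340,260,5,"pics/s1.png"); t=cam("top"); crop(t,130,165,250,245,5,"pics/t1.png")
E
python3 rel.py
```

```text
t 2.075 pos [ 0.4674 -0.035   0.0146] j [-0.07  0.4  -0.41  0.77 -0.    1.32] F [-0.3  0.3 -0.2] w 0.0515
tool axes x,y,z [[-0.177, 0.984, -0.002], [0.984, 0.177, 0.002], [0.002, -0.001, -1.0]]
```

View pics/s1.png

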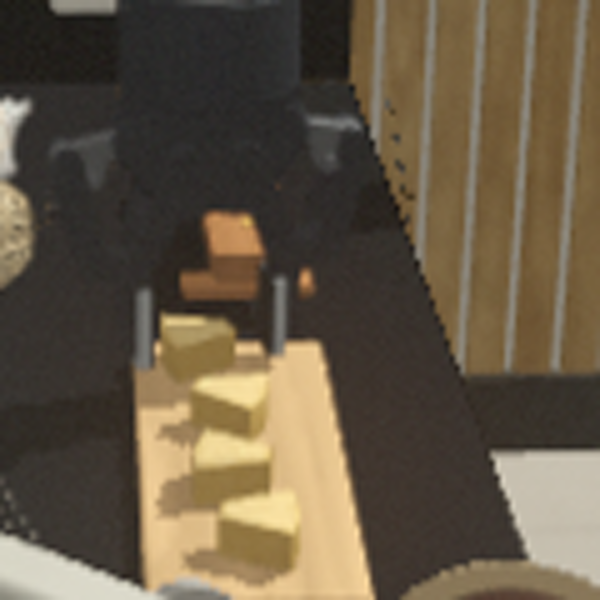

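View pics/t1.png

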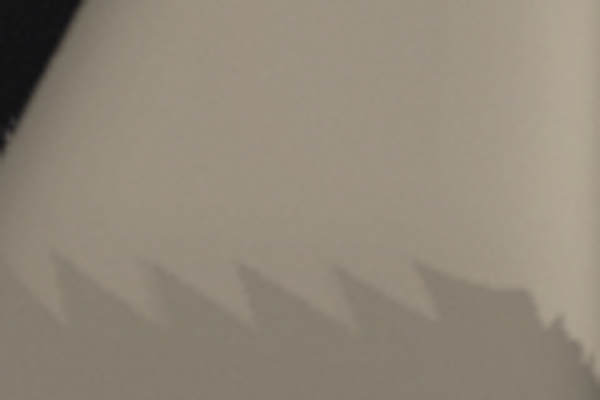

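Run:
```python
from h import *
s=cam("side")
o=bot.get_obs(); q=R.from_quat(o["tool_rot"]).as_matrix(); p=o["eef_pos"]; w=o["grip_width"]/2
P=[p+sg*w*q[:,1]+b*q[:,2] for sg in(1,-1) for b in(0,-.02)]
print(p,w*2,((proj(s,P)-[220,140]+.5)*5-.5).round(0))
P=[[.467+.015*k,-.035+.0027*k,z] for k in(1,-1) for z in(.011,.03)]
print(((proj(s,P)-[220,140]+.5)*5-.5).round(0))
crop(s,240,185,300,235,12,"pics/s2.png")
```

```text
[ 0.46807302 -0.0351429   0.01518003] 0.05097398267241618 [[142. 363.]
 [142. 321.]
 [256. 353.]
 [257. 311.]]
[[167. 370.]
 [168. 330.]
 [235. 363.]
 [236. 324.]]
```

View pics/s2.png

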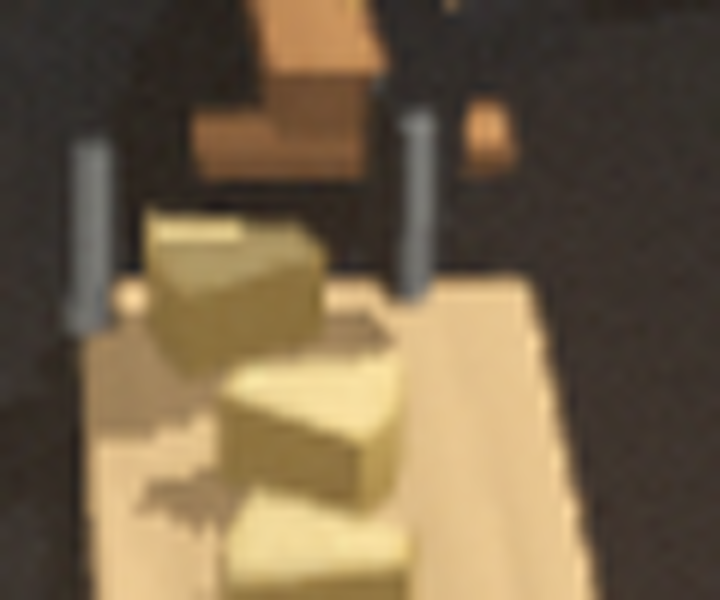

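send_rows(deltas=[{"grip": 0.6,"translation": [0,0.002,0.002],"twist": [0,0,0]},{"grip": 0.3,"translation": [0,0.002,0.002],"twist": [0,0,0]},{"grip": 0.1,"translation": [0,0.002,0.002],"twist": [0,0,0]},{"grip": 0.1,"translation": [0,0.002,0.002],"twist": [0,0,0]},{"grip": 0.1,"translation": [0,0.002,0.002],"twist": [0,0,0]}])

```text
clock: 2.75
eef_pos: [0.4711, -0.035, 0.0144]
tool_rot: [0.642, 0.767, 0.001, 0.003]
ft_force: [-0.5, -0.4, 5.0]
grip_width: 0.0292
```

```bash
python3 rel.py .467,-.035,.0135,100.2
python3 - <<'E'
from h import *
s=cam("side");crop(s,240,185,300,235,12,"pics/s3.png")
Rl=np.array([.438,-.242]);a=.0187
for y in (.029,.073,.116,-.085): print(y,(Rl+[-np.sin(a)*y,np.cos(a)*y]).round(4))
E
```

```text
t 2.75 pos [ 0.4711 -0.035   0.0144] j [-0.07  0.4  -0.4   0.76 -0.    1.32] F [-0.5 -0.4  5. ] w 0.0292
tool axes x,y,z [[-0.177, 0.984, -0.003], [0.984, 0.177, 0.006], [0.006, -0.002, -1.0]]
.467,-.035,.0135,100.2 shift [ 0.0007 -0.004   0.0009] twist [ 0.3  0.2 -0. ]
0.029 [ 0.4375 -0.213 ]
0.073 [ 0.4366 -0.169 ]
0.116 [ 0.4358 -0.126 ]
-0.085 [ 0.4396 -0.327 ]
```

View pics/s3.png

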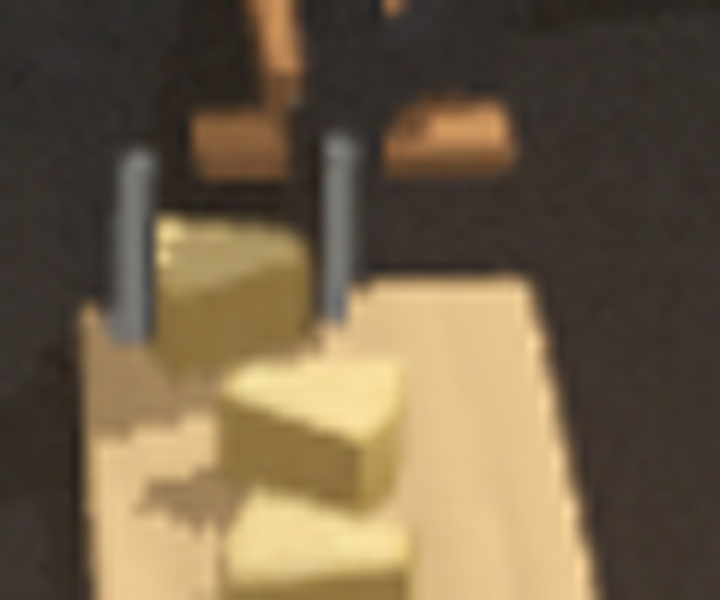

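```bash
python3 rel.py .471,-.035,.09,100 .4415,-.213,.075,91 .4415,-.213,.045,91
```

```text
t 2.8 pos [ 0.4711 -0.035   0.0144] j [-0.07  0.4  -0.4   0.76 -0.    1.32] F [-0.8 -0.3  5. ] w 0.029
tool axes x,y,z [[-0.177, 0.984, -0.003], [0.984, 0.177, 0.006], [0.006, -0.002, -1.0]]
.471,-.035,.09,100 shift [-0.0002  0.0003 -0.0756] twist [0.3 0.2 0.2]
.4415,-.213,.075,91 shift [-0.1702 -0.0603 -0.0604] twist [0.3 0.1 9.2]
.4415,-.213,.045,91 shift [-0.1701 -0.0605 -0.0304] twist [0.3 0.1 9.2]
```

send_rows(deltas=[{"grip": 0.1,"translation": [0,0,-0.06],"twist": [0,0,0]},{"grip": 0.1,"translation": [-0.04,-0.015,-0.065],"twist": [0,0,4]},{"grip": 0.1,"translation": [-0.1,-0.035,-0.065],"twist": [0,0,9]},{"grip": 0.1,"translation": [-0.155,-0.055,-0.065],"twist": [0.3,0,9]},{"grip": 0.1,"translation": [-0.17,-0.06,-0.065],"twist": [0.3,0,9]}])

```text
clock: 3.42
eef_pos: [0.4412, -0.2158, 0.08]
tool_rot: [0.701, 0.713, -0.001, 0.002]
ft_force: [-0.8, 0.5, 0.0]
grip_width: 0.0292
```

```bash
python3 rel.py .4415,-.213,.050,91 .4415,-.213,.039,91;python3 - <<'E'
from h import *
s=cam("side");crop(s,220,140,340,260,5,"pics/s4.png")
E
```

```text
t 3.425 pos [ 0.4412 -0.2158  0.08  ] j [-0.45  0.34 -0.27  0.95 -0.    1.1 ] F [-0.8  0.5  0. ] w 0.0292
tool axes x,y,z [[-0.016, 1.0, -0.003], [1.0, 0.016, 0.002], [0.002, -0.003, -1.0]]
.4415,-.213,.050,91 shift [0.0029 0.0003 0.03  ] twist [ 0.1  0.2 -0.1]
.4415,-.213,.039,91 shift [0.003  0.0003 0.041 ] twist [ 0.1  0.2 -0.1]
```

View pics/s4.png

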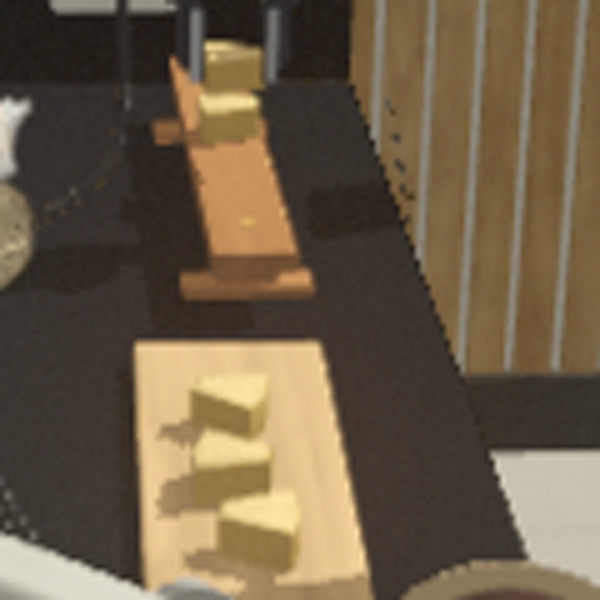

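send_rows(deltas=[{"grip": 0.1,"translation": [0.003,0,0.025],"twist": [0,0,0]},{"grip": 0.1,"translation": [0.003,0,0.038],"twist": [0,0,0]},{"grip": 0.1,"translation": [0.003,0,0.041],"twist": [0,0,0]},{"grip": 0.1,"translation": [0.003,0,0.041],"twist": [0,0,0]}])

```text
clock: 3.98
eef_pos: [0.4414, -0.2124, 0.039]
tool_rot: [0.701, 0.713, -0.001, 0.002]
ft_force: [0.6, -1.2, -0.6]
grip_width: 0.029
```

```bash
python3 rel.py .4415,-.213,.039,91;python3 - <<'E'
from h import *
s=cam("side");crop(s,240,140,300,190,12,"pics/s5.png")
E
```

```text
t 3.975 pos [ 0.4414 -0.2124  0.039 ] j [-0.45  0.39 -0.33  0.85 -0.    1.11] F [ 0.6 -1.2 -0.6] w 0.029
tool axes x,y,z [[-0.018, 1.0, -0.004], [1.0, 0.018, 0.001], [0.001, -0.003, -1.0]]
.4415,-.213,.039,91 shift [-0.0006  0.0001  0.    ] twist [0.1 0.2 0. ]
```

View pics/s5.png

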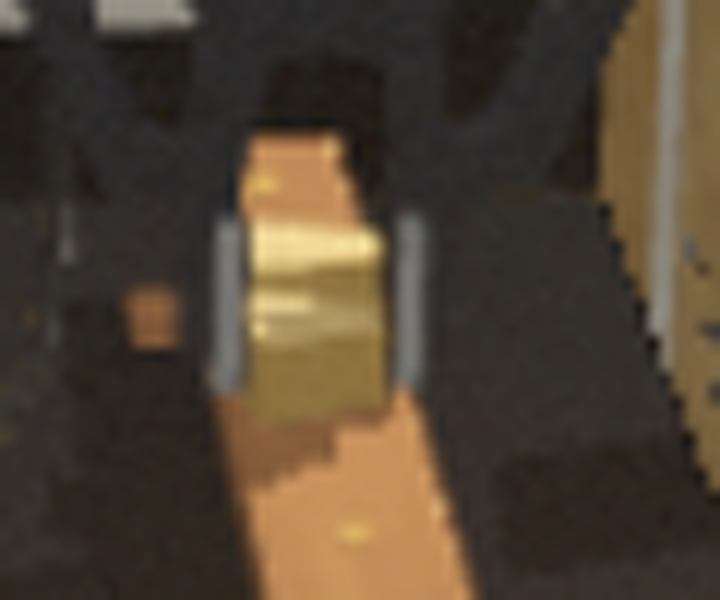

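send_rows(deltas=[{"grip": 0.1,"translation": [0,0,0.002],"twist": [0,0,0]},{"grip": 0.45,"translation": [0,0,0.002],"twist": [0,0,0]},{"grip": 0.6,"translation": [0,0,0.002],"twist": [0,0,0]},{"grip": 0.6,"translation": [0,0,-0.035],"twist": [0,0,0]},{"grip": 0.6,"translation": [0,0,-0.08],"twist": [0,0,0]}])

```text
clock: 4.65
eef_pos: [0.4406, -0.2118, 0.119]
tool_rot: [0.701, 0.713, -0.001, 0.001]
ft_force: [0.8, -0.3, 0.3]
grip_width: 0.0516
```

```bash
python3 rel.py .462,.0235,.08,71.3;python3 - <<'E'
from h import *
s=cam("side");crop(s,220,140,340,260,5,"pics/s6.png")
E
```

```text
t 4.65 pos [ 0.4406 -0.2118  0.119 ] j [-0.45  0.3  -0.22  1.05 -0.    1.11] F [ 0.8 -0.3  0.3] w 0.0516
tool axes x,y,z [[-0.018, 1.0, -0.003], [1.0, 0.018, -0.001], [-0.001, -0.003, -1.0]]
.462,.0235,.08,71.3 shift [0.235  0.0255 0.0384] twist [-0.   0.2 19.7]
```

View pics/s6.png

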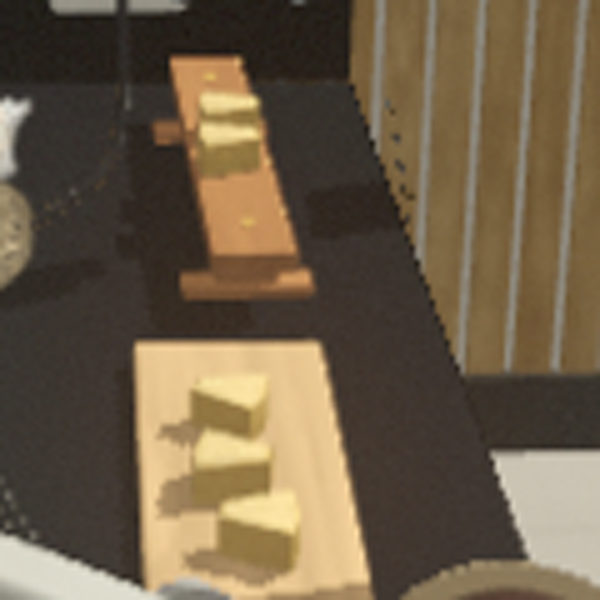

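The first slice lies flat on the rail, at about (230,145) in the crop. Next is slice 3.

send_rows(deltas=[{"grip": 0.6,"translation": [0.06,0.006,0],"twist": [0,0,10]},{"grip": 0.6,"translation": [0.12,0.012,0.01],"twist": [0,0,19]},{"grip": 0.6,"translation": [0.18,0.02,0.03],"twist": [0,0,19.7]},{"grip": 0.6,"translation": [0.235,0.0255,0.038],"twist": [0,0,19.7]},{"grip": 0.6,"translation": [0.235,0.0255,0.038],"twist": [0,0,19.7]}])

```text
clock: 5.32
eef_pos: [0.4657, 0.0252, 0.0852]
tool_rot: [0.81, 0.586, 0.001, 0.005]
ft_force: [0.6, -1.0, -0.7]
grip_width: 0.0511
```

```bash
python3 rel.py .462,.0235,.014,71.3
```

```text
t 5.325 pos [0.4657 0.0252 0.0852] j [ 0.06  0.29 -0.34  0.94 -0.01  1.95] F [ 0.6 -1.  -0.7] w 0.0511
tool axes x,y,z [[0.313, 0.95, -0.004], [0.95, -0.313, 0.01], [0.008, -0.007, -1.0]]
.462,.0235,.014,71.3 shift [-0.0025 -0.0036  0.0712] twist [0.6 0.2 0.4]
```

send_rows(deltas=[{"grip": 0.6,"translation": [-0.002,-0.003,0.02],"twist": [0.6,0,0]},{"grip": 0.6,"translation": [-0.002,-0.003,0.055],"twist": [0.6,0,0]},{"grip": 0.6,"translation": [-0.002,-0.003,0.07],"twist": [0.6,0,0]},{"grip": 0.6,"translation": [-0.002,-0.003,0.071],"twist": [0.6,0,0]}])

```text
clock: 5.82
eef_pos: [0.4617, 0.0228, 0.0132]
tool_rot: [0.811, 0.585, -0.003, 0.0]
ft_force: [1.3, -0.3, 0.4]
grip_width: 0.0515
```

```bash
python3 rel.py .462,.0235,.014,71.3
python3 - <<'E'
from h import *
s=cam("side");crop(s,240,185,300,235,12,"pics/s7.png")
E
```

```text
t 5.825 pos [0.4617 0.0228 0.0132] j [ 0.05  0.39 -0.42  0.76 -0.    1.94] F [ 1.3 -0.3  0.4] w 0.0515
tool axes x,y,z [[0.315, 0.949, -0.005], [0.949, -0.315, -0.003], [-0.005, -0.004, -1.0]]
.462,.0235,.014,71.3 shift [ 0.0008  0.     -0.0008] twist [-0.2  0.3  0.4]
```

View pics/s7.png

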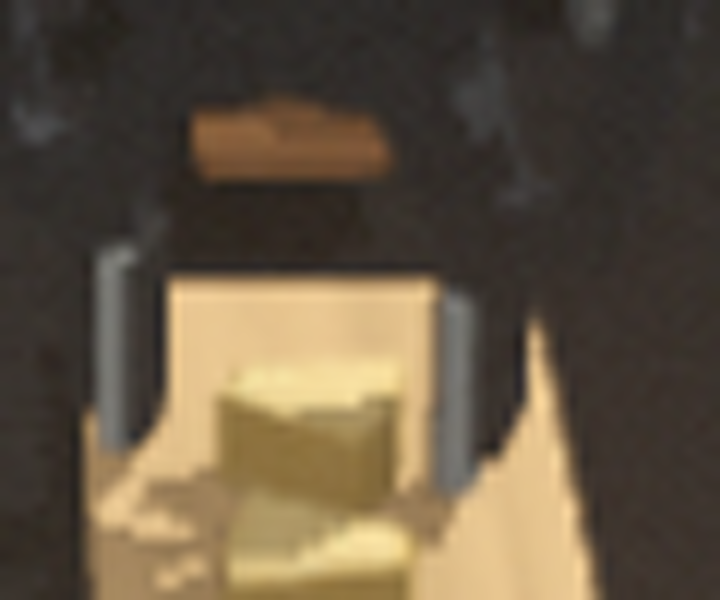

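send_rows(deltas=[{"grip": 0.3,"translation": [0,0,0],"twist": [0,0,0]},{"grip": 0.1,"translation": [0,0,0],"twist": [0,0,0]},{"grip": 0.1,"translation": [0,0,0],"twist": [0,0,0]},{"grip": 0.1,"translation": [0,0,0],"twist": [0,0,0]}])

```text
clock: 6.38
eef_pos: [0.4637, 0.0226, 0.0151]
tool_rot: [0.811, 0.585, -0.001, 0.002]
ft_force: [-0.6, -1.1, 6.5]
grip_width: 0.0289
```

```bash
python3 rel.py .4405,-.168,.08,91
python3 - <<'E'
from h import *
s=cam("side");crop(s,240,185,300,235,12,"pics/s8.png")
E
```

```text
t 6.375 pos [0.4637 0.0226 0.0151] j [ 0.05  0.39 -0.42  0.77 -0.    1.94] F [-0.6 -1.1  6.5] w 0.0289
tool axes x,y,z [[0.315, 0.949, -0.004], [0.949, -0.315, 0.001], [-0.0, -0.005, -1.0]]
.4405,-.168,.08,91 shift [-0.1885  0.0381 -0.064 ] twist [  0.    0.3 -19.3]
```

View pics/s8.png

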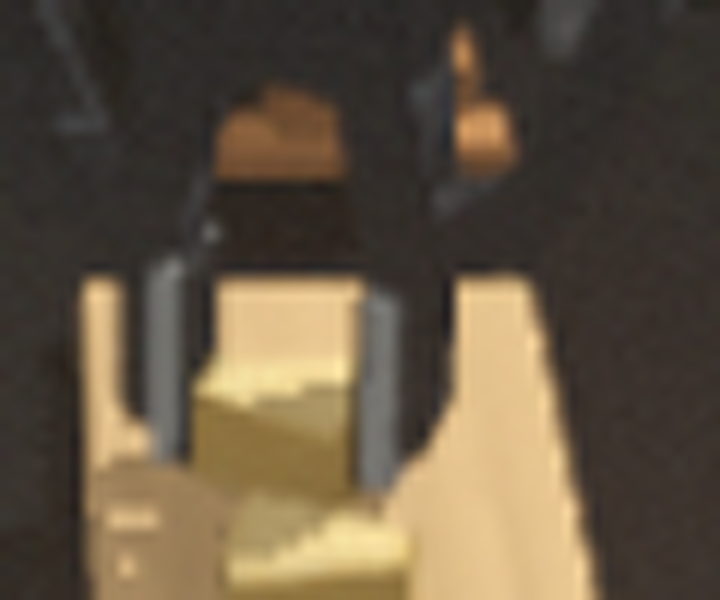

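send_rows(deltas=[{"grip": 0.1,"translation": [0,0,-0.06],"twist": [0,0,0]},{"grip": 0.1,"translation": [-0.04,0.008,-0.066],"twist": [0,0.3,-9]},{"grip": 0.1,"translation": [-0.1,0.02,-0.066],"twist": [0,0.3,-19]},{"grip": 0.1,"translation": [-0.16,0.032,-0.065],"twist": [0,0.3,-19.3]},{"grip": 0.1,"translation": [-0.189,0.038,-0.064],"twist": [0,0.3,-19.3]}])

```text
clock: 7.05
eef_pos: [0.4399, -0.1708, 0.0803]
tool_rot: [0.702, 0.712, 0.001, 0.001]
ft_force: [0.4, 0.3, -0.3]
grip_width: 0.0291
```

```bash
python3 rel.py .4405,-.168,.041,91
```

```text
t 7.05 pos [ 0.4399 -0.1708  0.0803] j [-0.37  0.31 -0.32  0.94  0.    1.19] F [ 0.4  0.3 -0.3] w 0.0291
tool axes x,y,z [[-0.015, 1.0, 0.0], [1.0, 0.015, 0.002], [0.001, 0.0, -1.0]]
.4405,-.168,.041,91 shift [0.0028 0.0006 0.0393] twist [ 0.1 -0.  -0.2]
```

send_rows(deltas=[{"grip": 0.1,"translation": [0.003,0.0005,0.025],"twist": [0,0,0]},{"grip": 0.1,"translation": [0.003,0.0005,0.038],"twist": [0,0,0]},{"grip": 0.1,"translation": [0.003,0.0005,0.041],"twist": [0,0,0]},{"grip": 0.1,"translation": [0.003,0.0005,0.042],"twist": [0,0,0]}])

```text
clock: 7.55
eef_pos: [0.4394, -0.1673, 0.0391]
tool_rot: [0.702, 0.713, -0.0, -0.0]
ft_force: [-6.3, 1.3, 12.2]
grip_width: 0.0288
```

```bash
python3 rel.py .4405,-.168,.038,91;python3 - <<'E'
from h import *
s=cam("side");crop(s,240,140,300,190,12,"pics/s9.png")
E
```

```text
t 7.55 pos [ 0.4394 -0.1673  0.0391] j [-0.36  0.36 -0.37  0.83 -0.    1.19] F [-6.3  1.3 12.2] w 0.0288
tool axes x,y,z [[-0.016, 1.0, -0.0], [1.0, 0.016, -0.001], [-0.001, -0.0, -1.0]]
.4405,-.168,.038,91 shift [-0.0007  0.0011  0.0011] twist [-0.   0.  -0.1]
```

View pics/s9.png

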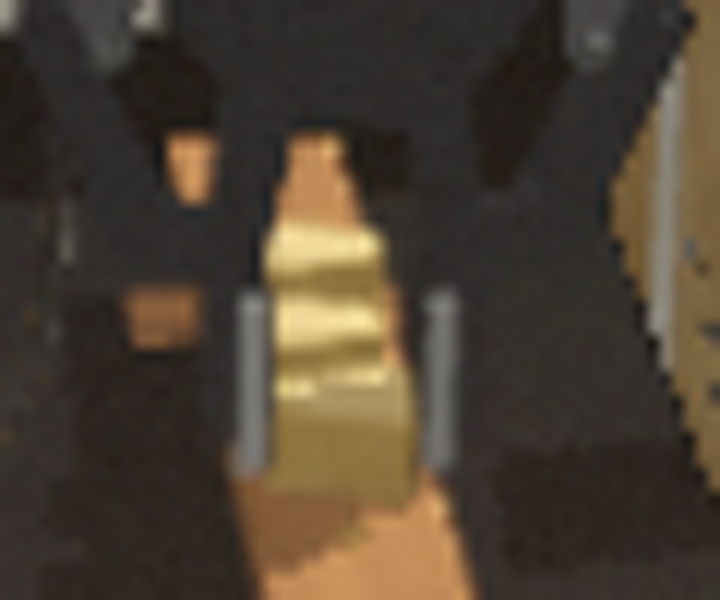

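send_rows(deltas=[{"grip": 0.35,"translation": [0,0,-0.001],"twist": [0,0,0]},{"grip": 0.6,"translation": [0,0,-0.001],"twist": [0,0,0]},{"grip": 0.6,"translation": [0,0,-0.001],"twist": [0,0,0]},{"grip": 0.6,"translation": [0,0,-0.03],"twist": [0,0,0]},{"grip": 0.6,"translation": [0,0,-0.08],"twist": [0,0,0]}])

```text
clock: 8.22
eef_pos: [0.438, -0.1665, 0.1182]
tool_rot: [0.701, 0.713, -0.001, -0.002]
ft_force: [0.9, -0.4, 0.7]
grip_width: 0.0515
```

```bash
python3 rel.py .458,.1256,.085,85.5;python3 - <<'E'
from h import *
s=cam("side");crop(s,220,140,340,260,5,"pics/s10.png")
E
```

```text
t 8.225 pos [ 0.438  -0.1665  0.1182] j [-0.36  0.27 -0.27  1.04 -0.    1.19] F [ 0.9 -0.4  0.7] w 0.0515
tool axes x,y,z [[-0.016, 1.0, 0.002], [1.0, 0.016, -0.005], [-0.005, 0.001, -1.0]]
.458,.1256,.085,85.5 shift [0.2917 0.0249 0.0335] twist [-0.3 -0.1  5.4]
```

View pics/s10.png

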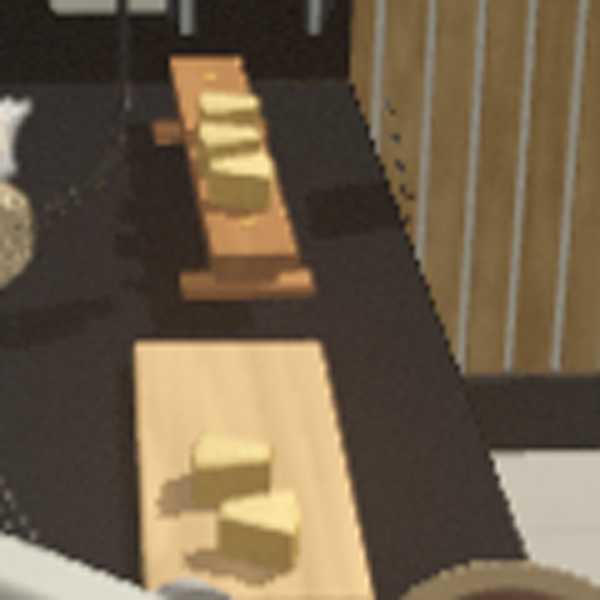

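Two slices are placed and flat on the rail. Now I'll fetch slice 1.

send_rows(deltas=[{"grip": 0.6,"translation": [0.06,0.005,0],"twist": [0,0,2]},{"grip": 0.6,"translation": [0.12,0.01,0.01],"twist": [0,0,5.4]},{"grip": 0.6,"translation": [0.18,0.016,0.02],"twist": [0,0,5.4]},{"grip": 0.6,"translation": [0.24,0.021,0.0335],"twist": [-0.3,0,5.4]},{"grip": 0.6,"translation": [0.292,0.025,0.0335],"twist": [-0.3,0,5.4]}])

```text
clock: 8.9
eef_pos: [0.4623, 0.126, 0.0905]
tool_rot: [0.734, 0.679, 0.003, 0.005]
ft_force: [1.5, -1.2, -0.0]
grip_width: 0.0509
```

```bash
python3 rel.py .458,.1256,.0145,85.5
```

```text
t 8.9 pos [0.4623 0.126  0.0905] j [ 0.27  0.31 -0.3   0.96 -0.01  1.92] F [ 1.5 -1.2 -0. ] w 0.0509
tool axes x,y,z [[0.077, 0.997, -0.003], [0.997, -0.077, 0.011], [0.011, -0.004, -1.0]]
.458,.1256,.0145,85.5 shift [-0.0005 -0.0051  0.0759] twist [0.7 0.2 0.1]
```

send_rows(deltas=[{"grip": 0.6,"translation": [-0.0005,-0.005,0.02],"twist": [0.6,0,0]},{"grip": 0.6,"translation": [-0.0005,-0.005,0.055],"twist": [0.6,0,0]},{"grip": 0.6,"translation": [-0.0005,-0.005,0.074],"twist": [0.6,0,0]},{"grip": 0.6,"translation": [-0.0005,-0.005,0.076],"twist": [0.6,0,0]}])

```text
clock: 9.4
eef_pos: [0.4567, 0.1253, 0.013]
tool_rot: [0.734, 0.679, -0.002, 0.001]
ft_force: [0.0, 0.2, 0.5]
grip_width: 0.051
```

```bash
python3 rel.py .458,.1256,.0145,85.5
python3 - <<'E'
from h import *
s=cam("side");crop(s,240,215,300,265,12,"pics/s11.png")
E
```

```text
t 9.4 pos [0.4567 0.1253 0.013 ] j [ 0.27  0.41 -0.39  0.77 -0.    1.92] F [0.  0.2 0.5] w 0.051
tool axes x,y,z [[0.077, 0.997, -0.004], [0.997, -0.077, -0.002], [-0.003, -0.004, -1.0]]
.458,.1256,.0145,85.5 shift [ 0.0003  0.0012 -0.0015] twist [-0.1  0.2  0.1]
```

View pics/s11.png

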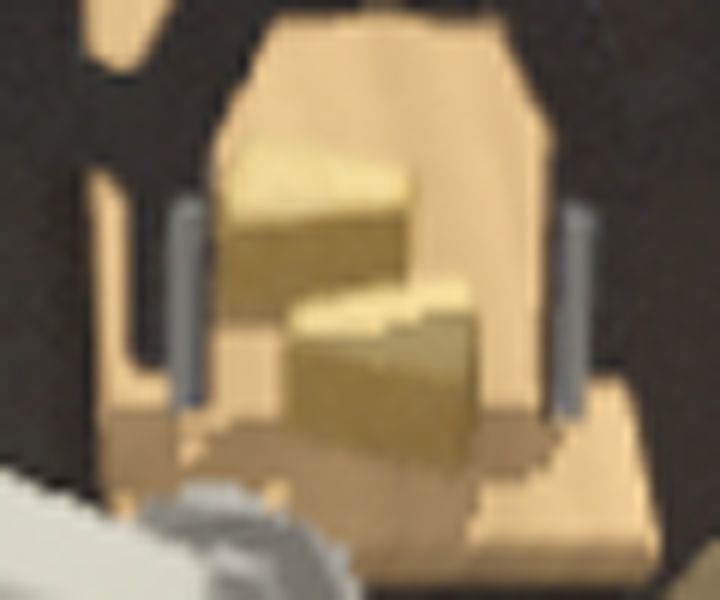

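send_rows(deltas=[{"grip": 0.3,"translation": [0,0,-0.001],"twist": [0,0,0]},{"grip": 0.1,"translation": [0,0,-0.001],"twist": [0,0,0]},{"grip": 0.1,"translation": [0,0,-0.001],"twist": [0,0,0]},{"grip": 0.1,"translation": [0,0,-0.001],"twist": [0,0,0]}])

```text
clock: 9.95
eef_pos: [0.4587, 0.1257, 0.016]
tool_rot: [0.734, 0.679, -0.0, 0.002]
ft_force: [0.2, 0.8, 5.9]
grip_width: 0.0287
```

```bash
python3 rel.py .4395,-.125,.085,91
```

```text
t 9.95 pos [0.4587 0.1257 0.016 ] j [ 0.27  0.41 -0.39  0.78 -0.    1.92] F [0.2 0.8 5.9] w 0.0287
tool axes x,y,z [[0.077, 0.997, -0.003], [0.997, -0.077, 0.002], [0.002, -0.003, -1.0]]
.4395,-.125,.085,91 shift [-0.2517  0.0003 -0.0684] twist [ 0.1  0.1 -5.4]
```

send_rows(deltas=[{"grip": 0.1,"translation": [0,0,-0.06],"twist": [0,0,0]},{"grip": 0.1,"translation": [-0.05,0,-0.07],"twist": [0,0,-2]},{"grip": 0.1,"translation": [-0.11,0,-0.07],"twist": [0,0,-5.4]},{"grip": 0.1,"translation": [-0.17,0,-0.07],"twist": [0,0,-5.4]},{"grip": 0.1,"translation": [-0.23,0,-0.068],"twist": [0,0,-5.4]}])

```text
clock: 10.58
eef_pos: [0.4409, -0.1052, 0.0851]
tool_rot: [0.701, 0.713, 0.0, 0.002]
ft_force: [0.6, -0.4, 0.1]
grip_width: 0.0291
```

```bash
python3 rel.py .4395,-.125,.055,91 .4395,-.125,.041,91
```

```text
t 10.575 pos [ 0.4409 -0.1052  0.0851] j [-0.23  0.27 -0.37  0.93 -0.    1.32] F [ 0.6 -0.4  0.1] w 0.0291
tool axes x,y,z [[-0.017, 1.0, -0.003], [1.0, 0.017, 0.003], [0.003, -0.003, -1.0]]
.4395,-.125,.055,91 shift [-0.0197 -0.0018  0.0302] twist [ 0.2  0.2 -0. ]
.4395,-.125,.041,91 shift [-0.0197 -0.0019  0.0442] twist [ 0.2  0.2 -0. ]
```

send_rows(deltas=[{"grip": 0.1,"translation": [-0.02,-0.002,0.01],"twist": [0,0,0]},{"grip": 0.1,"translation": [-0.02,-0.002,0.03],"twist": [0,0,0]},{"grip": 0.1,"translation": [-0.02,-0.002,0.041],"twist": [0,0,0]},{"grip": 0.1,"translation": [-0.02,-0.002,0.045],"twist": [0,0,0]},{"grip": 0.1,"translation": [-0.02,-0.002,0.045],"twist": [0,0,0]}])

```text
clock: 11.2
eef_pos: [0.4396, -0.1249, 0.0405]
tool_rot: [0.701, 0.714, 0.0, 0.002]
ft_force: [-0.5, 0.2, 0.4]
grip_width: 0.0287
```

```bash
python3 rel.py .4395,-.125,.04,91;python3 - <<'E'
from h import *
s=cam("side");crop(s,240,155,300,205,12,"pics/s12.png")
E
```

```text
t 11.2 pos [ 0.4396 -0.1249  0.0405] j [-0.28  0.34 -0.41  0.82 -0.    1.28] F [-0.5  0.2  0.4] w 0.0287
tool axes x,y,z [[-0.018, 1.0, -0.003], [1.0, 0.018, 0.004], [0.004, -0.003, -1.0]]
.4395,-.125,.04,91 shift [-0.0001 -0.0001  0.0005] twist [0.2 0.2 0.1]
```

View pics/s12.png

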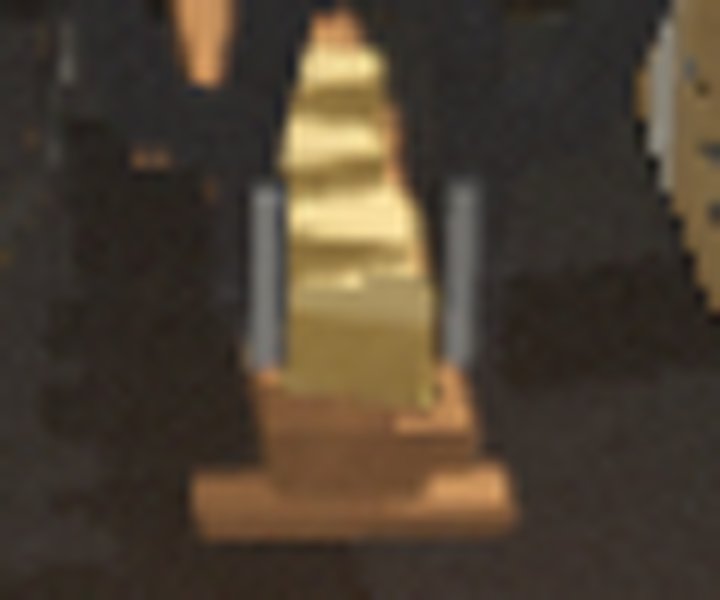

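send_rows(deltas=[{"grip": 0.1,"translation": [0,0,0.0015],"twist": [0,0,0]},{"grip": 0.35,"translation": [0,0,0.001],"twist": [0,0,0]},{"grip": 0.6,"translation": [0,0,0.001],"twist": [0,0,0]},{"grip": 0.6,"translation": [0,0,-0.03],"twist": [0,0,0]},{"grip": 0.6,"translation": [0,0,-0.08],"twist": [0,0,0]}])

```text
clock: 11.88
eef_pos: [0.4379, -0.1242, 0.1198]
tool_rot: [0.7, 0.714, -0.001, 0.0]
ft_force: [1.0, 0.3, 0.2]
grip_width: 0.0508
```

```bash
python3 rel.py .25,-.20,.2,91;python3 - <<'E'
from h import *
s=cam("side");crop(s,220,140,340,260,5,"pics/s13.png");s=cam("top");crop(s,230,165,410,285,4,"pics/t13.png")
E
```

```text
t 11.875 pos [ 0.4379 -0.1242  0.1198] j [-0.28  0.24 -0.31  1.03 -0.    1.28] F [1.  0.3 0.2] w 0.0508
tool axes x,y,z [[-0.019, 1.0, -0.002], [1.0, 0.019, -0.0], [-0.0, -0.002, -1.0]]
.25,-.20,.2,91 shift [-0.0725 -0.1893 -0.08  ] twist [-0.   0.1  0.1]
```

View pics/s13.png

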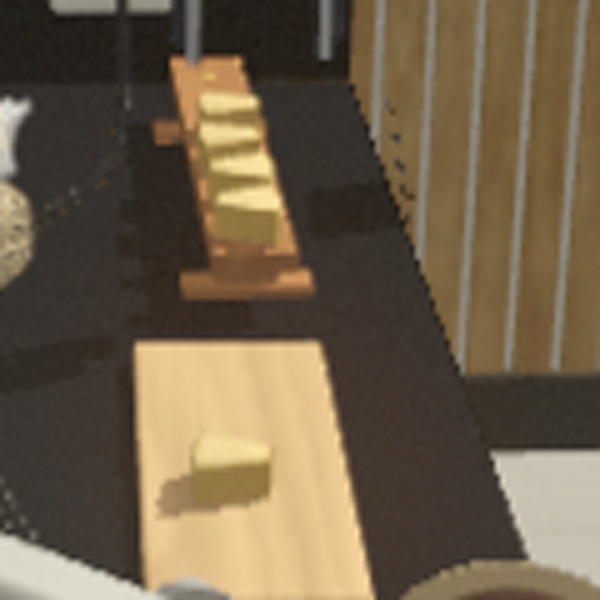

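View pics/t13.png

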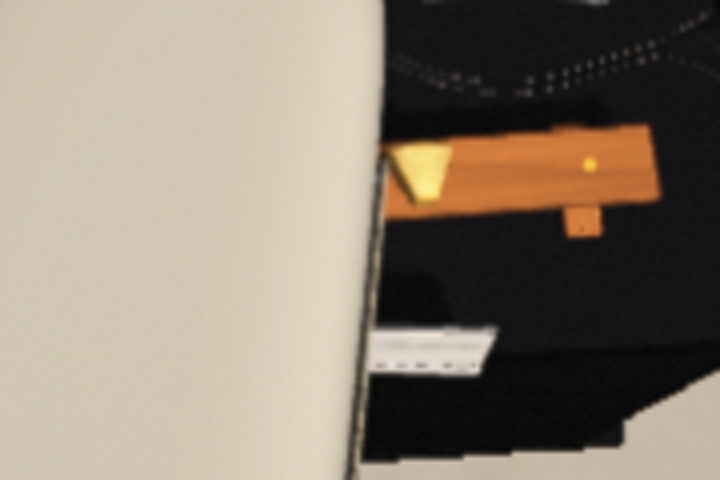

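Run:
```python
from fit import *
c=cam("top")
p=unproj(c,full([(330,306),(497,309)],255,185,5),.052); print(p.round(4), np.linalg.norm(p[0]-p[1]), np.degrees(np.arctan2(*(p[0]-p[1])[[1,0]])))
p2=unproj(c,full([(315,367),(475,372)],255,185,5),.0); print(p2.round(4),np.linalg.norm(p2[0]-p2[1]),np.degrees(np.arctan2(*(p2[0]-p2[1])[[1,0]])))
```

```text
[[ 0.359  -0.2175  0.052 ]
 [ 0.3541 -0.2848  0.052 ]] 0.06749707140778942 85.81878942952761
[[ 0.3428 -0.2165  0.    ]
 [ 0.337  -0.2838  0.    ]] 0.06761088190430817 85.07910971542591
```

```bash
python3 rel.py .377,-.253,.135,85.5,.215 .365,-.252,.08,85.5,.215
```

```text
t 12.025 pos [ 0.4419 -0.1253  0.1231] j [-0.28  0.23 -0.3   1.02 -0.    1.28] F [-0.7 -0.3 -1.2] w 0.0513
tool axes x,y,z [[-0.019, 1.0, -0.005], [1.0, 0.019, 0.01], [0.011, -0.005, -1.0]]
.377,-.253,.135,85.5,.215 shift [-0.1265 -0.0672 -0.0119] twist [12.9  0.9  5.5]
.365,-.252,.08,85.5,.215 shift [-0.125  -0.0797  0.0429] twist [12.9  0.9  5.5]
```

send_rows(deltas=[{"grip": 0.45,"translation": [-0.05,-0.02,-0.012],"twist": [6,0.5,3]},{"grip": 0.45,"translation": [-0.1,-0.05,-0.012],"twist": [12.9,0.9,5.5]},{"grip": 0.45,"translation": [-0.126,-0.067,-0.012],"twist": [12.9,0.9,5.5]},{"grip": 0.45,"translation": [-0.125,-0.08,0.03],"twist": [12.9,0.9,5.5]},{"grip": 0.45,"translation": [-0.125,-0.08,0.043],"twist": [12.9,0.9,5.5]}])

```text
clock: 12.65
eef_pos: [0.3616, -0.2507, 0.077]
tool_rot: [0.73, 0.674, -0.073, -0.082]
ft_force: [0.1, -0.0, 0.6]
grip_width: 0.0386
```

```bash
python3 rel.py .352,-.251,.022,85.5,.215 ;python3 - <<'E'
from h import *
s=cam("side");crop(s,260,120,340,190,9,"pics/s14.png");s=cam("top");crop(s,230,165,410,285,4,"pics/t14.png")
E
```

```text
t 12.65 pos [ 0.3616 -0.2507  0.077 ] j [-0.54  0.41 -0.21  1.15 -0.09  1.12] F [ 0.1 -0.   0.6] w 0.0386
tool axes x,y,z [[0.08, 0.997, 0.004], [0.973, -0.077, -0.219], [-0.218, 0.021, -0.976]]
.352,-.251,.022,85.5,.215 shift [-0.0013  0.0028  0.0557] twist [-0.3 -0.2 -0. ]
```

View pics/s14.png

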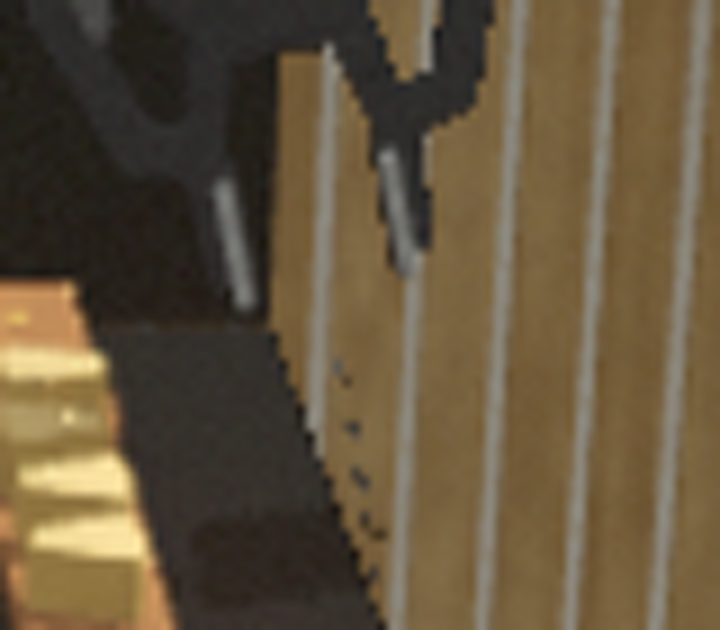

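View pics/t14.png

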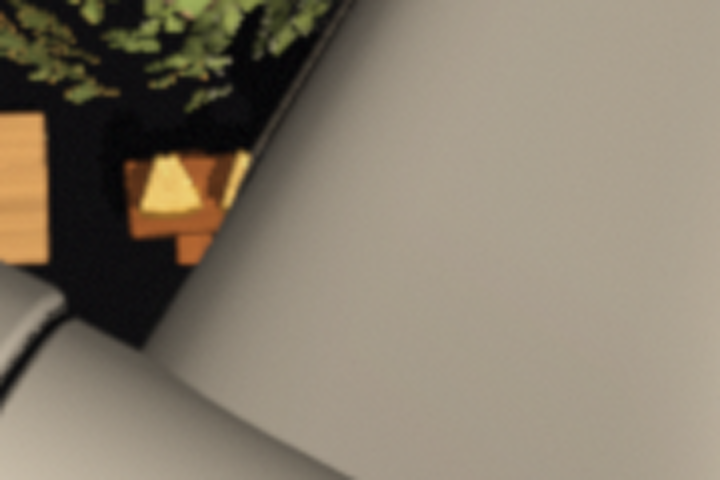

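send_rows(deltas=[{"grip": 0.45,"translation": [-0.001,0.0015,0.02],"twist": [0,0,0]},{"grip": 0.45,"translation": [-0.001,0.0015,0.045],"twist": [0,0,0]},{"grip": 0.45,"translation": [-0.001,0.0015,0.055],"twist": [0,0,0]},{"grip": 0.45,"translation": [-0.001,0.0015,0.0555],"twist": [0,0,0]}])

```text
clock: 13.25
eef_pos: [0.3532, -0.2508, 0.0239]
tool_rot: [0.729, 0.675, -0.073, -0.081]
ft_force: [0.2, -0.5, -0.4]
grip_width: 0.0385
```

```bash
python3 rel.py .352,-.251,.022,85.5,.215 ;python3 - <<'E'
from h import *
s=cam("side");crop(s,260,120,340,190,9,"pics/s15.png")
E
```

```text
t 13.25 pos [ 0.3532 -0.2508  0.0239] j [-0.55  0.46 -0.29  1.01 -0.1   1.11] F [ 0.2 -0.5 -0.4] w 0.0385
tool axes x,y,z [[0.077, 0.997, 0.003], [0.973, -0.075, -0.217], [-0.216, 0.02, -0.976]]
.352,-.251,.022,85.5,.215 shift [-0.0003 -0.0008  0.0021] twist [-0.2 -0.2  0.1]
```

View pics/s15.png

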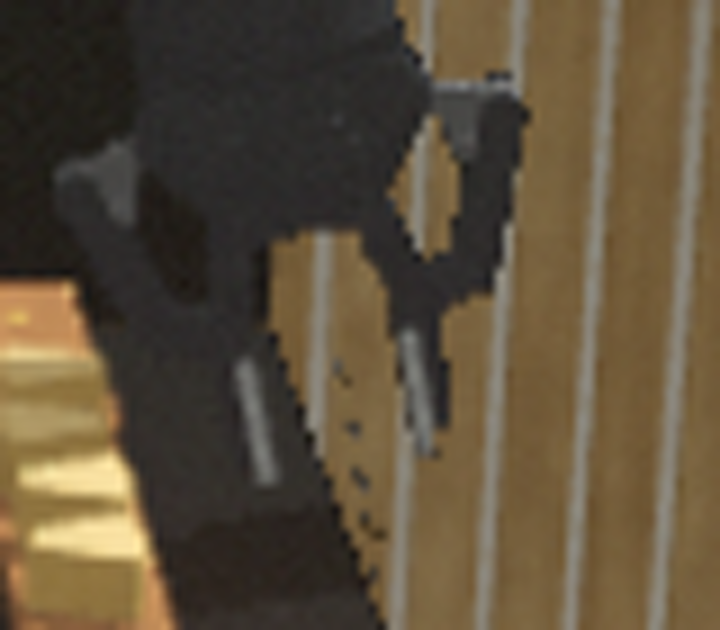

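send_rows(deltas=[{"grip": 0.2,"translation": [0,-0.0005,0.001],"twist": [0,0,0]},{"grip": 0.05,"translation": [0,-0.0005,0.001],"twist": [0,0,0]},{"grip": 0,"translation": [0,-0.0005,0.001],"twist": [0,0,0]},{"grip": 0,"translation": [0,-0.0005,0.001],"twist": [0,0,0]},{"grip": 0,"translation": [0,-0.0005,0.001],"twist": [0,0,0]}])

```text
clock: 13.92
eef_pos: [0.3534, -0.2513, 0.0239]
tool_rot: [0.73, 0.675, -0.073, -0.08]
ft_force: [0.3, 0.6, 4.9]
grip_width: 0.0011
```

```bash
python3 rel.py .352,-.251,.11,85.5,.215 ;python3 - <<'E'
from h import *
s=cam("side");crop(s,260,120,340,190,9,"pics/s16.png")
E
```

```text
t 13.925 pos [ 0.3534 -0.2513  0.0239] j [-0.55  0.46 -0.29  1.01 -0.1   1.11] F [0.3 0.6 4.9] w 0.0011
tool axes x,y,z [[0.077, 0.997, 0.002], [0.974, -0.075, -0.215], [-0.214, 0.019, -0.977]]
.352,-.251,.11,85.5,.215 shift [ 0.0004 -0.0199 -0.0838] twist [-0.1 -0.1  0.1]
```

View pics/s16.png

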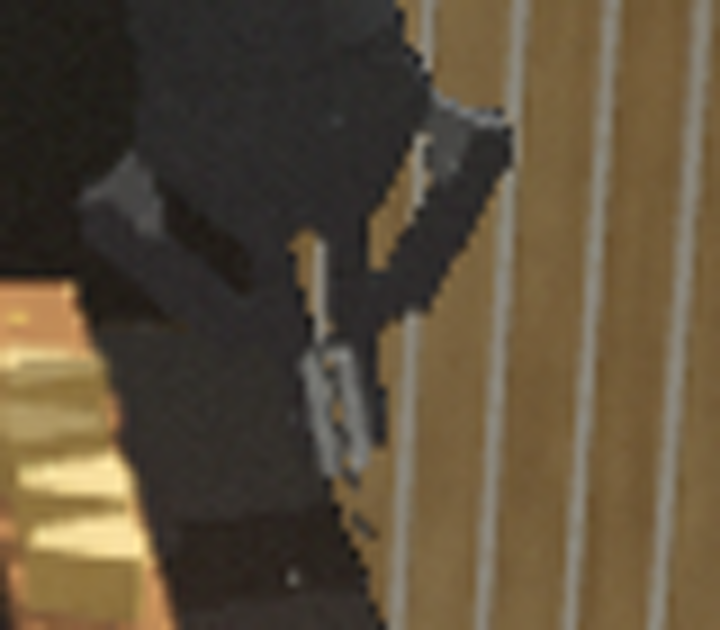

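send_rows(deltas=[{"grip": 0,"translation": [0,-0.006,-0.03],"twist": [0,0,0]},{"grip": 0,"translation": [0,-0.02,-0.084],"twist": [0,0,0]},{"grip": 0,"translation": [0,-0.02,-0.084],"twist": [0,0,0]}])

```text
clock: 14.35
eef_pos: [0.3543, -0.2529, 0.1135]
tool_rot: [0.73, 0.675, -0.072, -0.076]
ft_force: [0.2, -0.3, -1.3]
grip_width: 0.0006
```

```bash
python3 rel.py .44,-.327,.11,91.07,.215 .44,-.327,.07,91.07,.215;python3 - <<'E'
from h import *
s=cam("side");crop(s,260,110,340,180,9,"pics/s17.png")
E
```

```text
t 14.35 pos [ 0.3543 -0.2529  0.1135] j [-0.55  0.35 -0.19  1.22 -0.1   1.11] F [ 0.2 -0.3 -1.3] w 0.0006
tool axes x,y,z [[0.078, 0.997, -0.002], [0.975, -0.076, -0.208], [-0.208, 0.014, -0.978]]
.44,-.327,.11,91.07,.215 shift [-0.0672  0.09   -0.0155] twist [ 0.3 -1.1 -5.4]
.44,-.327,.07,91.07,.215 shift [-0.0671  0.0983  0.0236] twist [ 0.3 -1.1 -5.4]
```

View pics/s17.png

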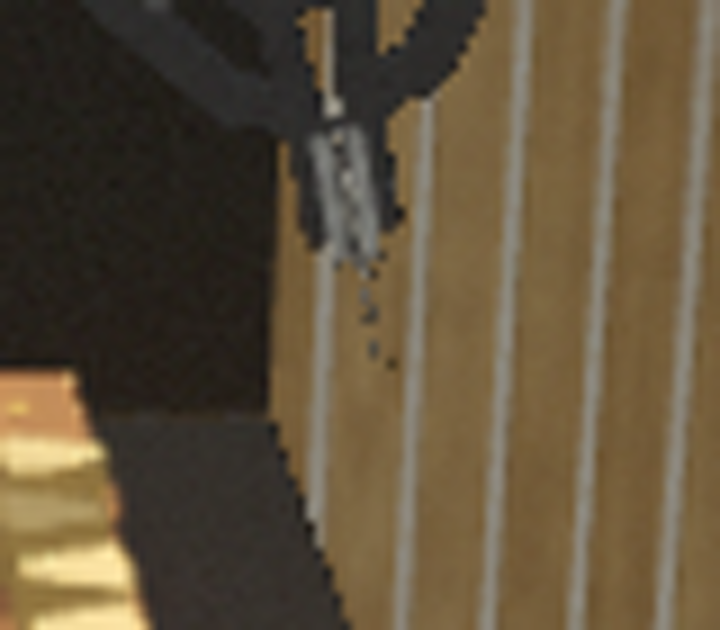

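send_rows(deltas=[{"grip": 0,"translation": [-0.02,0.03,-0.008],"twist": [0.3,-0.5,-3]},{"grip": 0,"translation": [-0.045,0.06,-0.012],"twist": [0.3,-1.1,-5.4]},{"grip": 0,"translation": [-0.067,0.09,-0.0155],"twist": [0.3,-1.1,-5.4]},{"grip": 0,"translation": [-0.067,0.09,-0.0155],"twist": [0.3,-1.1,-5.4]}])

```text
clock: 14.9
eef_pos: [0.4394, -0.3267, 0.1048]
tool_rot: [0.696, 0.709, -0.077, -0.078]
ft_force: [0.6, 0.5, 0.2]
grip_width: 0.0012
```

```bash
python3 rel.py .44,-.327,.063,91.07,.215;python3 - <<'E'
from h import *
s=cam("side");crop(s,240,110,320,180,9,"pics/s18.png");s=cam("top");crop(s,230,165,410,285,4,"pics/t18.png")
E
```

```text
t 14.9 pos [ 0.4394 -0.3267  0.1048] j [-0.57  0.56  0.13  1.32 -0.12  0.99] F [0.6 0.5 0.2] w 0.0012
tool axes x,y,z [[-0.018, 1.0, 0.003], [0.976, 0.018, -0.218], [-0.218, -0.001, -0.976]]
.44,-.327,.063,91.07,.215 shift [-0.0004  0.0097  0.0407] twist [-0.3 -0.2 -0. ]
```

View pics/s18.png

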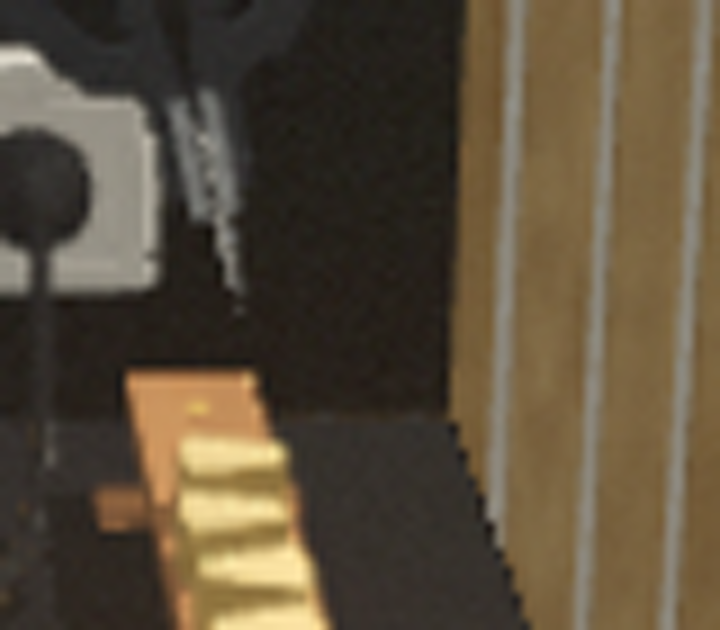

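View pics/t18.png

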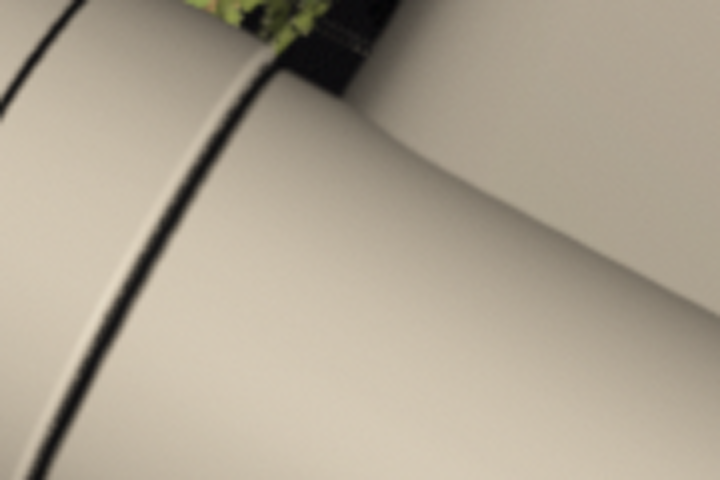

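send_rows(deltas=[{"grip": 0,"translation": [0,0.005,0.02],"twist": [0,0,0]},{"grip": 0,"translation": [0,0.009,0.036],"twist": [0,0,0]},{"grip": 0,"translation": [0,0.01,0.0405],"twist": [-0.2,0,0]},{"grip": 0,"translation": [0,0.01,0.0405],"twist": [-0.2,0,0]}])

```text
clock: 15.5
eef_pos: [0.438, -0.3247, 0.0639]
tool_rot: [0.696, 0.709, -0.076, -0.078]
ft_force: [-0.8, 0.2, 0.4]
grip_width: 0.001
```

```bash
python3 rel.py .44,-.327,.059,91.07,.215;python3 - <<'E'
from h import *
s=cam("side");crop(s,240,110,320,180,9,"pics/s19.png")
E
```

```text
t 15.5 pos [ 0.438  -0.3247  0.0639] j [-0.57  0.59  0.07  1.23 -0.12  0.99] F [-0.8  0.2  0.4] w 0.001
tool axes x,y,z [[-0.018, 1.0, 0.004], [0.976, 0.019, -0.217], [-0.217, 0.0, -0.976]]
.44,-.327,.059,91.07,.215 shift [-0.0024  0.003   0.0044] twist [-0.2 -0.3  0. ]
```

View pics/s19.png

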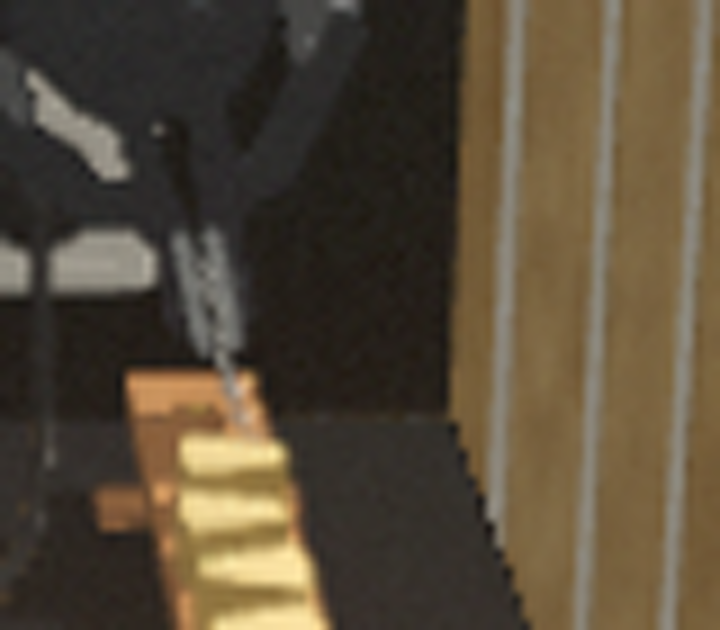

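Looks aligned. I'll lower until it touches.

send_rows(deltas=[{"grip": 0,"translation": [-0.002,0.002,0.002],"twist": [0,0,0]},{"grip": 0,"translation": [-0.002,0.0025,0.0035],"twist": [0,0,0]},{"grip": 0,"translation": [-0.002,0.003,0.0045],"twist": [0,0,0]}])

```text
clock: 15.92
eef_pos: [0.4406, -0.3271, 0.0594]
tool_rot: [0.696, 0.709, -0.076, -0.077]
ft_force: [0.4, -0.1, -0.0]
grip_width: 0.0013
```

```bash
python3 rel.py .44,-.327,.058,91.07,.215
```

```text
t 15.925 pos [ 0.4406 -0.3271  0.0594] j [-0.57  0.6   0.07  1.22 -0.12  0.99] F [ 0.4 -0.1 -0. ] w 0.0013
tool axes x,y,z [[-0.018, 1.0, 0.004], [0.976, 0.019, -0.216], [-0.216, -0.0, -0.976]]
.44,-.327,.058,91.07,.215 shift [ 0.0001 -0.0003  0.0015] twist [-0.2 -0.2  0. ]
```

send_rows(deltas=[{"grip": 0,"translation": [0,0,0.001],"twist": [0,0,0]},{"grip": 0,"translation": [0,0,0.0015],"twist": [0,0,0]}])

```text
clock: 16.18
eef_pos: [0.4405, -0.327, 0.0589]
tool_rot: [0.696, 0.71, -0.076, -0.077]
ft_force: [-1.1, 2.2, 7.2]
grip_width: 0.001
```

send_rows(deltas=[{"grip": 0.1,"translation": [0,0,-0.0005],"twist": [0,0,0]},{"grip": 0.25,"translation": [0,0,-0.0005],"twist": [0,0,0]},{"grip": 0.4,"translation": [0,0,-0.0005],"twist": [0,0,0]},{"grip": 0.4,"translation": [0,0,-0.0005],"twist": [0,0,0]}])

```text
clock: 16.68
eef_pos: [0.4405, -0.327, 0.0592]
tool_rot: [0.696, 0.71, -0.076, -0.077]
ft_force: [-0.4, 0.5, 0.4]
grip_width: 0.0342
```

```bash
python3 rel.py;python3 - <<'E'
from h import *
s=cam("side");crop(s,240,110,320,180,9,"pics/s20.png")
E
```

```text
t 16.675 pos [ 0.4405 -0.327   0.0592] j [-0.57  0.6   0.07  1.22 -0.12  0.99] F [-0.4  0.5  0.4] w 0.0342
tool axes x,y,z [[-0.018, 1.0, 0.004], [0.976, 0.019, -0.216], [-0.216, -0.001, -0.976]]
```

View pics/s20.png

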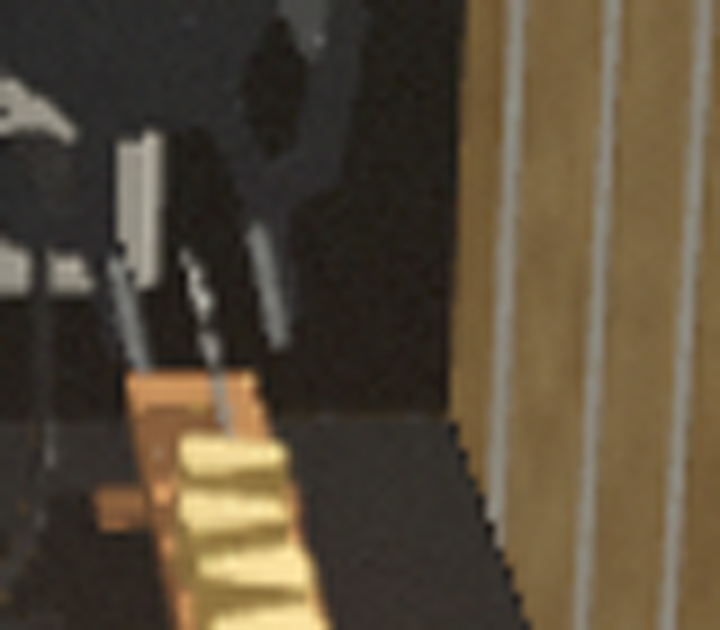

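send_rows(deltas=[{"grip": 0.4,"translation": [0,0,-0.03],"twist": [0,0,0]},{"grip": 0.4,"translation": [0,0,-0.07],"twist": [0,0,0]},{"grip": 0.4,"translation": [0,0,-0.12],"twist": [0,0,0]},{"grip": 0.4,"translation": [0,-0.05,-0.13],"twist": [0,0,0]},{"grip": 0.4,"translation": [0.04,-0.1,-0.13],"twist": [0,0,0]}])

```text
clock: 17.35
eef_pos: [0.3717, -0.2913, 0.2086]
tool_rot: [0.697, 0.709, -0.076, -0.075]
ft_force: [-0.1, -0.0, -0.0]
grip_width: 0.0343
```

send_rows(deltas=[{"grip": 0.4,"translation": [0.06,-0.06,0],"twist": [0,0,0]},{"grip": 0.4,"translation": [0.12,-0.08,0],"twist": [0,0,0]},{"grip": 0.4,"translation": [0.18,-0.08,0],"twist": [0,0,0]},{"grip": 0.4,"translation": [0.24,-0.08,0],"twist": [0,0,0]},{"grip": 0.4,"translation": [0.3,-0.08,0],"twist": [0,0,0]}])

```text
clock: 17.98
eef_pos: [0.2885, -0.0021, 0.2262]
tool_rot: [0.698, 0.708, -0.075, -0.075]
ft_force: [1.0, -0.2, -0.4]
grip_width: 0.0341
```

```bash
python3 rel.py;python3 - <<'E'
from h import *
s=cam("side");crop(s,220,110,300,180,9,"pics/s21.png");cv2.imwrite("pics/s21f.png",s["color"]);s=cam("top");cv2.imwrite("pics/t21f.png",s["color"]);crop(s,255,165,405,265,5,"pics/t21.png")
E
```

```text
t 17.975 pos [ 0.2885 -0.0021  0.2262] j [-0.   -0.   -0.31  1.47 -0.    1.55] F [ 1.  -0.2 -0.4] w 0.0341
tool axes x,y,z [[-0.015, 1.0, 0.001], [0.977, 0.015, -0.211], [-0.211, -0.002, -0.978]]
```

View pics/s21.png

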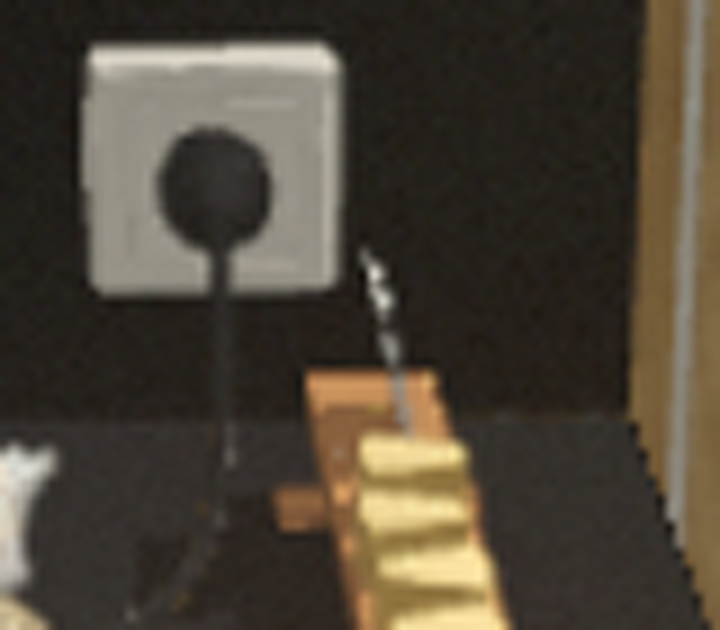

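View pics/t21f.png

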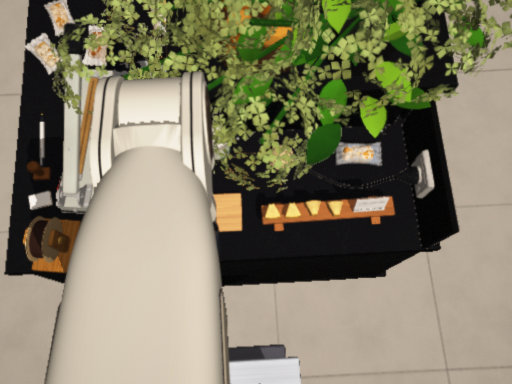

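View pics/t21.png

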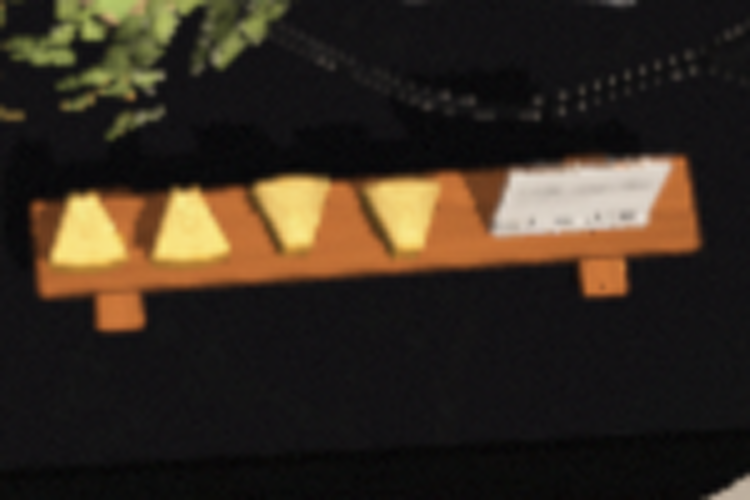

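Run:
```python
from fit import *
c=cam("top"); Rl=np.array([.438,-.242]);a=.0187
def rf(p): d=p[:,:2]-Rl; return np.c_[np.cos(a)*d[:,0]+np.sin(a)*d[:,1],-np.sin(a)*d[:,0]+np.cos(a)*d[:,1]].round(4)
print("top edge (own x +2)",rf(unproj(c,full([(517,168),(670,160)],255,165,5),.087)))
print("foot front (own x -13)",rf(unproj(c,full([(495,236),(648,227)],255,165,5),.035)))
# slices: narrow/broad mid at top
for n,b in [((84,193),(88,264)),((186,189),(191,260)),((296,250),(291,178)),((407,252),(402,179))]:
    print(rf(unproj(c,full([n,b],255,165,5),.054)).mean(0))
```

```text
top edge (own x +2) [[ 0.0061 -0.0549]
 [ 0.0048 -0.1164]]
foot front (own x -13) [[-0.0085 -0.0544]
 [-0.0094 -0.1189]]
[0.00275 0.11835]
[0.00125 0.0758 ]
[0.0025 0.0319]
[-0.0016  -0.01385]
```

View pics/s21f.png

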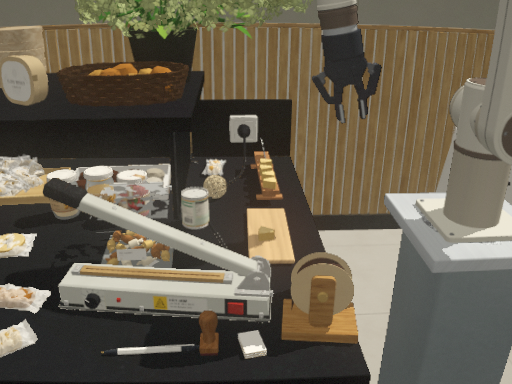

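```bash
python3 -c "
from workcell import bot
print(bot.job_done()); print(bot.get_obs()['clock'])"
```

```text
the job is handed in; nothing more can be done
None
the job is handed in; nothing more can be done
```

I moved three slices from the board to the rail, so four now lie in a row there and one stays on the board. The price card stands upright at the right end of the row. I handed the job in about 18 s into the 72 s limit; the hand-in gave no verdict.

These are the last checks, from the pictures taken just before hand-in:
- **Slices:** the four on the rail look flat. They are within about 3 mm of its centre line, at about +118, +76, +32 and −14 mm along it. The fifth looks flat on the board.
- **Card:** it stands about 4 mm off the centre line and 86 mm right of the middle, within about 1–2° of parallel to the rail. It shifted about 3 mm when I released it.
- **Bystanders:** the tin, the ball and the wrapped bar show no visible shift. I judged this by eye only.
- **Robot:** the arm is clear of everything, and the wrist force read about zero.
- **Disagreement:** the arm's reported forward position differed from the cameras by about 3–4 mm. I allowed for this by centring on the side-camera view.

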